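# Draw a tanged blade blank off the stock stand and load it into the forge

### The arm

A 6-joint arm with a two-finger parallel gripper is mounted at the origin on the work surface. World frame = base frame: x ahead of the robot, y to its left, z up, the work surface at z = 0. Lengths are in m, angles in degrees, forces in N, time in s.
With the tool pointing down it reaches from about 0.375 to 0.9 m from the base axis. Payload 3.1 kg.
Tool frame: the origin (TCP) lies on the centre line of the jaws, within the pads' length; the fingertips stand 17 mm ahead of it and the grasp point (between the pads) lies 2 mm behind it; z points along the fingers, y is the line along which they close (so a half turn about z gives the same grasp; the last joint's range is limited). The gripper opens to 87 mm and grips with 3 to 60 N. Pads are 19 mm wide; open, the fingers measure 117 mm over their backs; the gripper's body (75 mm by 190 mm) begins 51 mm behind the grasp point.
Start: joints at [56.121, 30.224, 82.088, -0, 67.689, -10.227], TCP at [0.251, 0.572, 0.219] pointing down, gripper open.
Joint ranges: [-176.69, 176.69], [-43.24, 126.21], [12.49, 139.97], [-82, 262], [0, 151.66], [-163.58, 163.58]. Speed limits (degrees/s): [159.86, 159.86, 180, 180, 180, 180].

### API

Orientations are given as a 3x3 rotation matrix whose columns are the frame's x, y, z axes.
In Python, from rig import bot, imaging, finder gives the robot as it stands. The module is installed in compiled form; this text tells all that it offers.
- The arm moves only by the tool play_rows, never from a script. Its argument "motion" is a list that holds one entry, the list of rows, each a list of 6 numbers: the shift along the tool's x, y, z in m, then the turn, a rotation vector about the tool's x, y, z in degrees. In form: [[[dx, dy, dz, wx, wy, wz], ...]]. A call has 1 to 8 rows; each row is the pose to reach, as a shift and turn from the pose commanded when the call began, along the tool's axes at that moment; what a row does not reach only later rows make up. A row lasts 1/12 s, in which the tool goes at most 41.7 mm and 7.16 degrees, less where a joint would pass 70% of its speed; a pose out of reach is approached as far as the arm can. A call with a gripper value outside its range is refused whole. "fingers" is the finger opening in m, from 0 to 0.087, set as the call begins (left out, the last holds). The fingers move at their own pace and stop on an object; the grip force is fixed at half the most. Time passes only in rows, so rows that repeat a pose let the fingers close. It gives the time, the measured TCP pose, the force, the opening and the grip force at its end, in the units of the state.
- bot.read_state(): the state, without advancing time (a new reading comes with each control period).
- imaging.capture(name): name is "scene" or "top" or "wrist"; returns a dict with "frame" (400x640x3 uint8, red, green, blue), "camera_matrix" (3x3 intrinsics, pixels), "R" (3x3) and "t" (3): a world point X has camera coordinates R X + t. Camera axes: x right, y down, z forward; pixel columns grow to the right and rows downward; lengths in m; the calibration is good to about 2 mm. The wrist camera is an equidistant fisheye: a pixel r from the principal point sees the ray r / f radians off the axis. A picture is of the moment at which its call begins. There is no depth.
- bot.hand_in(): hands the job in; it is judged then, once.
Trained networks look in the newest picture that a camera, given by its name, has taken for a name from the list of things; names that differ only in an ending like _2 or _b are one class to them, and where a whole thing is asked for, a point or a joint stands for the part that bears it (a point fixed in the world has none). Each returns a list of dicts, best first, with "confidence" (0 to 1); they miss things now and then, are a little off and sometimes report something else, mostly with a low value. They report only what shows in the picture. A call takes as long as a camera call. They do not tell look-alikes from the thing itself.
- finder.recognise(camera, name): "at" ([x, y, z] in m, in world coordinates, good to about 4 mm: the middle of the surface that is visible of it).
- finder.outline_of(camera, name): "pixels" (400x640 bool, what is visible of it).
The state is a dict: "time_s": time; "joint_positions": joint angles; "qvel": joint speeds; "tau": joint torques, N m; "position": TCP position; "tcp_rot": TCP orientation; "force": force on the tool from outside, world axes, zero at the start; "moment": the same for the moment, N m; "opening": opening from 0.0 (shut) to 1.0 (fully open); "grasp_force": force on a finger pad.
Only numpy, scipy, OpenCV 4.12 (cv2) and the standard library are available. Lean on these libraries where they do the work, as an engineer would, in place of code of your own. Each camera call takes 0.05 s, during which the arm holds its last target. There are 200 camera calls.

### The job

One of the four blade blanks packed side by side on the stock stand has its tang already sawn out: with light fingertip pressure (keep it under 25 N) on its top face, draw that one out over the open front edge of the stand until it overhangs enough to take between the fingers, then pinch it by the overhanging end and lift it off. Feed it straight into the cold gas forge, tang first, and lay it down gently so that the whole tang is inside the mouth, the blank lies flat on the sill and hearth, and its other end sticks out at least two fingers' breadth (40 mm) beyond the sill for the tongs. Leave the other three blanks and everything else on the bench where they are.

Things in the scene. Friction and masses are not known exactly. Their poses are not given: they have to be found in the camera images.
- blank_tang: the tanged blade blank: flat steel bar, 220 mm long, 42 mm wide, 6 mm thick, about 0.4 kg. Only its last 60 mm, at the back of the stand, differ from the others: a centred tang 22 mm wide with square shoulders. Origin: middle of its underside; x along it to the tang end, away from the stand's front edge; z up. Centre of mass 12 mm towards the plain end. Friction on the stand about 0.3
- blank_nose (a point): middle of the lower edge of the tanged blank's plain (square, 42 mm wide) end, 110 mm from its origin; axes as the blank's. A closed fingertip pressing with some 10 to 15 N on the top face about 80 mm from here draws the blank along; less slips
- blank_tail (a point): middle of the lower edge of the tanged blank's tang end, 110 mm from its origin; axes as the blank's
- blank_a: a plain rectangular blade blank, 220 mm long, 42 mm wide, 6 mm thick, about 0.4 kg, no tang; origin and axes as the tanged blank. Packed next to the others with gaps of about 2 mm, ends about level
- blank_b: a plain rectangular blade blank, 220 mm long, 42 mm wide, 6 mm thick, about 0.4 kg, no tang; origin and axes as the tanged blank. Packed next to the others with gaps of about 2 mm, ends about level
- blank_c: a plain rectangular blade blank, 220 mm long, 42 mm wide, 6 mm thick, about 0.4 kg, no tang; origin and axes as the tanged blank. Packed next to the others with gaps of about 2 mm, ends about level
- stand: fixed steel stand: top plate 250 (x) by 206 (y) by 10 mm, upper face 75 mm over the bench, legs set back 30 mm from its front edge. Side bars 6 mm high and a 30 mm stop along the back, which the four blanks touch within 5 mm; open in front, the blanks' ends about 10 mm inside the edge. Origin on the bench, 120 mm behind the front edge; x from front edge to stop, z up
- stand_edge (a point): middle of the stand's front edge, at the height of the top plate's upper face; axes as the stand's
- forge: fixed cold gas forge, 220 mm wide, 229 high, burner on top up to 361 mm; body from 44 to 307 mm behind the origin. Mouth 112 mm wide, 77 high; its floor (hearth, 240 mm deep) lies 75 mm over the bench, level with the sill, a brick 130 mm wide and 30 thick jutting 44 mm from the front face, air below it. Origin on the bench under the middle of the sill's front edge; x into the mouth, z up
- forge_sill (a point): middle of the sill's front upper edge; axes as the forge's
- forge_mouth (a point): middle of the mouth's lower edge, in the front face, 48 mm from the sill's front edge; axes as the forge's
- hammer: smith's hammer, head 46 by 120 by 46 mm (origin under the head), wooden handle 300 mm
- tongs: flat-lying steel tongs, 300 mm long, 12 mm high, origin at the rivet
- wire_brush: steel wire brush with a wooden back and handle, bristles down, 258 mm long, 34 mm high, lying between stand and forge, origin under its middle
- oil_bottle: grey plastic bottle, 56 mm across, 165 mm high, standing, origin under its middle
- brick: loose firebrick, 114 by 230 by 64 mm, origin under its middle
Not all that is in view belongs to the job. Leave any black look-alike of the blank_tang alone.

How it is judged:
By the outcome, as a careful person would: the job done as asked, in the order asked, and still so for the second after the job is handed in, with the robot touching nothing.
It also fails if it takes over 72 s, if anything falls off the work surface, if the arm or the gripper's body presses on something with over 40 N, if the wrist force passes 120 N, or if a joint passes its speed limit or range.

## Working session

There is one attempt and no reset: what is moved stays moved. The work goes in short steps, Python scripts to look and compute and a tool call to move; the robot and the scene stay as the last step left them, time stands still between calls to the robot, and variables do not carry over. Pictures are saved under pics/ and viewed, at most 10 in all, crops included, and the job is handed in when it is done.

Besides the shell and the picture viewer there is one more tool, called after ">>>" as name(argument=value, ...) on one line, values as JSON. play_rows: Moves the arm, as the interface text tells. Its arguments: {"type":"object","properties":{"motion":{"type":"array"},"fingers":{"type":"number"}},"required":["motion"]}

```bash
mkdir -p pics
cat > h.py <<'E'
import numpy as np,cv2
from rig import bot,imaging,finder
def ray(c,u,v):
    K=c["camera_matrix"];d=np.linalg.inv(K)@[u,v,1];R=np.array(c["R"]);return -R.T@c["t"],R.T@d
def onz(c,u,v,z):
    o,d=ray(c,u,v);return o+d*(z-o[2])/d[2]
def proj(c,X):
    p=c["camera_matrix"]@(np.array(c["R"])@X+c["t"]);return p[:2]/p[2]
def save(n,f): cv2.imwrite("pics/"+n,f[:,:,::-1])
E
python3 - <<'E'
from h import *
np.set_printoptions(precision=4,suppress=True)
t=imaging.capture("top");s=imaging.capture("scene")
save("a.png",np.vstack([t["frame"],s["frame"]])[:, :])
im=cv2.resize(np.vstack([t["frame"],s["frame"]]),(480,600));save("t.png",t["frame"]);save("s.png",s["frame"])
for n in "blank_tang blank_nose blank_tail blank_a stand stand_edge forge forge_sill forge_mouth hammer tongs wire_brush oil_bottle brick".split():
  for c in("top","scene"):
    print(n,c,[(np.round(r["at"],3).tolist(),round(r["confidence"],2)) for r in finder.recognise(c,n)][:5])
print({k:v for k,v in bot.read_state().items()})
E
```

```text
blank_tang top [([0.611, -0.259, 0.083], 0.93), ([0.315, -0.161, 0.006], 0.79), ([0.672, -0.245, 0.082], 0.37)]
blank_tang scene [([0.627, -0.263, 0.078], 0.8), ([0.318, -0.167, 0.008], 0.59), ([0.712, -0.297, 0.075], 0.54)]
blank_nose top [([0.317, -0.159, 0.009], 0.74), ([0.61, -0.262, 0.081], 0.64), ([0.632, -0.168, 0.083], 0.38)]
blank_nose scene [([0.62, -0.262, 0.081], 0.74), ([0.319, -0.164, 0.005], 0.59)]
blank_tail top [([0.615, -0.26, 0.081], 0.85), ([0.318, -0.16, 0.007], 0.58)]
blank_tail scene [([0.319, -0.165, 0.006], 0.68), ([0.623, -0.26, 0.08], 0.65)]
blank_a top [([0.634, -0.21, 0.08], 0.76), ([0.635, -0.169, 0.079], 0.74), ([0.624, -0.303, 0.082], 0.69), ([0.611, -0.263, 0.083], 0.66)]
blank_a scene [([0.636, -0.308, 0.08], 0.95), ([0.637, -0.214, 0.08], 0.85), ([0.64, -0.172, 0.085], 0.57)]
stand top [([0.675, -0.241, 0.08], 0.59)]
stand scene [([0.716, -0.305, 0.077], 0.91), ([0.781, 0.167, 0.227], 0.57)]
stand_edge top [([0.671, -0.242, 0.084], 0.81)]
stand_edge scene [([0.713, -0.298, 0.076], 0.96)]
forge top []
forge scene [([0.784, 0.174, 0.225], 0.85), ([0.8
[... 692 characters left out ...]
0.52)]
oil_bottle scene [([0.806, -0.012, 0.088], 0.83)]
brick top [([0.589, -0.515, 0.06], 0.74)]
brick scene [([0.6, -0.526, 0.063], 0.81)]
{'time_s': 1.5, 'joint_positions': array([ 56.1207,  30.2242,  82.0887,   0.0021,  67.6908, -10.2285]), 'qvel': array([-0.0034,  0.0245, -0.0133, -0.0385,  0.047 ,  0.0266]), 'tau': array([  0.    , -44.0006, -17.698 ,   0.0635,   0.0504,  -0.    ]), 'position': array([0.2507, 0.5725, 0.2189]), 'tcp_rot': array([[-0.916 ,  0.4012, -0.0001],
       [ 0.4012,  0.916 , -0.    ],
       [ 0.    , -0.0001, -1.    ]]), 'force': array([-0.0268, -1.006 , -0.4813]), 'moment': array([-0.021 ,  0.0193, -0.0609]), 'grasp_force': 0.0, 'opening': 0.9989442383327154}
```

View pics/t.png

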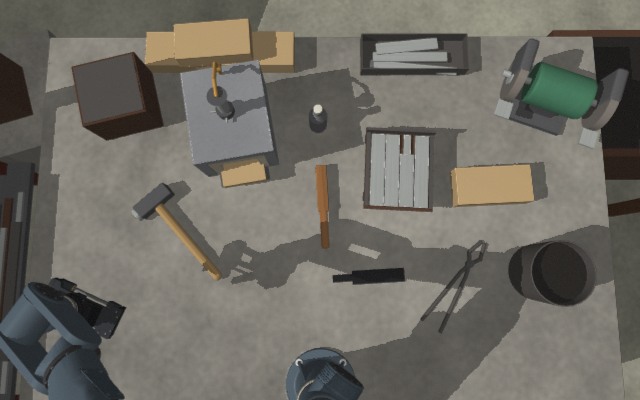

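View pics/s.png

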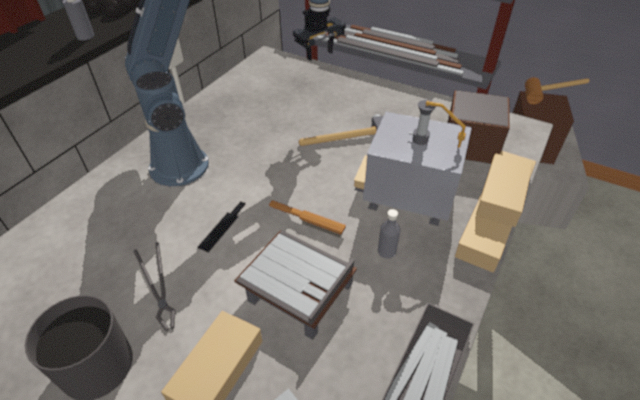

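The top view shows the stand at about (400,170) with its open front edge down. The tang slots are at (402,143) and (413,143), in the third blank from the left. The scene view shows the same slots at about (310,285). The black look-alike is at (370,276) and I'll leave it alone. The forge sill is at (243,175). Next I'll check enlarged crops.

Run:
```python
from h import *
t=imaging.capture("top")
f=t["frame"]
a=cv2.resize(f[120:220,355:445],None,fx=5,fy=5,interpolation=cv2.INTER_CUBIC)
b=cv2.resize(f[140:200,210:280],(400,343),interpolation=cv2.INTER_CUBIC)
im=np.zeros((500,800,3),np.uint8);im[:, :450]=a;b=cv2.resize(f[145:200,215:280],(350,296),interpolation=cv2.INTER_CUBIC);im[:296,450:]=b
save("c.png",im)
print(t["camera_matrix"],t["R"],t["t"])
```

```text
[[475.99732764   0.         316.31048212]
 [  0.         475.99732764 193.34350193]
 [  0.           0.           1.        ]] [[ 3.44137558e-04 -9.99990924e-01 -4.24646810e-03]
 [-9.89434945e-01  2.75142186e-04 -1.44977285e-01]
 [ 1.44977138e-01  4.25149606e-03 -9.89425871e-01]] [0.01195579 0.56640408 1.41848249]
```

View pics/c.png

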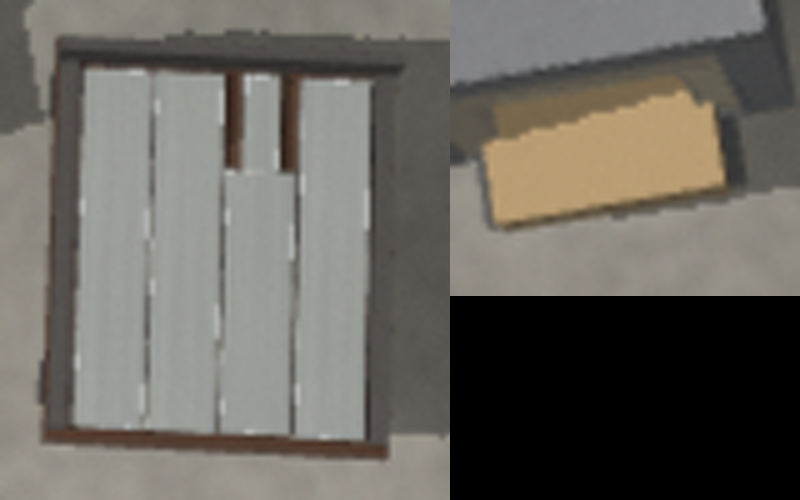

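The tanged blank is the third from the left. Its tang lies between the dark notches at crop (233,120) and (289,125), and its plain nose is at crop (220–291, 432). The sill's front edge runs from crop (497,223) to (726,184).

Run:
```python
from h import *
np.set_printoptions(precision=4,suppress=True)
t=imaging.capture("top")
A=lambda x,y,z:onz(t,354.6+x/5,119.6+y/5,z)
B=lambda x,y,z:onz(t,214.6+(x-450)/5.385,144.6+y/5.382,z)
nl,nr,tl,tr=A(220,431,.081),A(291,434,.081),A(245,74,.081),A(280,75,.081)
n=(nl+nr)/2;m=(tl+tr)/2
print("nose",n,"tail",m,"len",np.linalg.norm(n-m),"w",np.linalg.norm(nl-nr),"yaw",np.degrees(np.arctan2(*(m-n)[1::-1])))
for p in [(77,428),(68+80,73),(145,429),(152,428),(215,431),(299,436),(366,440),(374,82),(83,68)]: print(p,A(*p,.081))
for p in [(43,434),(388,446),(388,458)]: print("edge",A(*p,.075))
fl,fr,bl,br=B(497,223,.075),B(726,184,.075),B(485,143,.075),B(713,105,.075)
print("sill",fl,fr,np.linalg.norm(fl-fr),(fl+fr)/2,bl,br)
d=fr-fl;print("forge yaw",np.degrees(np.arctan2(d[1],d[0]))+90)
f1,f2=B(450,93,.229),B(768,32,.229);d=f2-f1;print("body front top",f1,f2,np.degrees(np.arctan2(d[1],d[0]))+90)
# roof corners from full picture
for p in [(194.5,162),(274,149),(261,62),(181.5,74)]: print("roof",p,onz(t,*p,.229))
w=imaging.capture("wrist");print(w["camera_matrix"]);R=np.array(w["R"]);print(-R.T@w["t"],R)
```

```text
nose [ 0.5222 -0.2536  0.081 ] tail [ 0.741  -0.2637  0.081 ] len 0.2189989522804573 w 0.04210887850225795 yaw -2.6497422520877216
(77, 428) [ 0.525  -0.1477  0.081 ]
(148, 73) [ 0.742  -0.1942  0.081 ]
(145, 429) [ 0.5243 -0.188   0.081 ]
(152, 428) [ 0.5249 -0.1922  0.081 ]
(215, 431) [ 0.5231 -0.2296  0.081 ]
(299, 436) [ 0.5201 -0.2793  0.081 ]
(366, 440) [ 0.5178 -0.3189  0.081 ]
(374, 82) [ 0.7363 -0.3311  0.081 ]
(83, 68) [ 0.7452 -0.1548  0.081 ]
edge [ 0.5221 -0.128   0.075 ]
edge [ 0.5148 -0.3333  0.075 ]
edge [ 0.5077 -0.3331  0.075 ]
sill [0.5837 0.2912 0.075 ] [0.6058 0.1637 0.075 ] 0.12937392751049914 [0.5948 0.2275 0.075 ] [0.6292 0.2992 0.075 ] [0.6509 0.1717 0.075 ]
forge yaw 9.813605895875426
body front top [0.6247 0.2855 0.229 ] [0.6559 0.1266 0.229 ] 11.107859062604092
roof (194.5, 162) [0.6244 0.3398 0.229 ]
roof (274, 149) [0.6602 0.1257 0.229 ]
roof (261, 62) [0.9083 0.1652 0.229 ]
roof (181.5, 74) [0.8735 0.3852 0.229 ]
[[309.7069   0.     315.0217]
 [  0.     309.7069 197.8091]
 [  0.       0.       1.    ]]
[0.1811 0.6029 0.3855] [[ 0.4012  0.916   0.0003]
 [ 0.88   -0.3855  0.2773]
 [ 0.2541 -0.111  -0.9608]]
```

>>> play_rows(motion=[[[-0.668,-0.6135,0.059,0,0,-21.25],[-0.668,-0.6135,0.059,0,0,-21.25],[-0.668,-0.6135,0.059,0,0,-21.25],[-0.668,-0.6135,0.059,0,0,-21.25],[-0.668,-0.6135,0.059,0,0,-21.25],[-0.668,-0.6135,0.059,0,0,-21.25],[-0.668,-0.6135,0.059,0,0,-21.25],[-0.668,-0.6135,0.059,0,0,-21.25]]], fingers=0)

```text
time_s: 2.32
position: [0.3839, 0.2701, 0.1978]
tcp_rot: [[-0.999, 0.041, 0.001], [0.041, 0.999, 0.0], [-0.001, 0.0, -1.0]]
force: [0.5, -0.1, 0.1]
opening: 0.477
grasp_force: 0.0
```

```bash
cat >> h.py <<'E'
from scipy.spatial.transform import Rotation as Ro
def delta(p,yang):
    s=bot.read_state();R=np.array(s["tcp_rot"]);a=np.radians(yang)
    y=np.array([np.cos(a),np.sin(a),0]);z=np.array([0,0,-1.]);G=np.c_[np.cross(y,z),y,z]
    print("t",round(s["time_s"],2),"pos",np.round(s["position"],4),"F",np.round(s["force"],1),"open",round(s["opening"],3),"gf",round(s["grasp_force"],1))
    print("shift",np.round(R.T@(np.array(p)-s["position"]),4),"turn",np.round(Ro.from_matrix(R.T@G).as_rotvec(True),2))
E
python3 -c "
from h import *
delta([.617,-.2576,.16],87.6)"
```

```text
t 2.32 pos [0.3839 0.2701 0.1978] F [ 0.5 -0.1  0.1] open 0.477 gf 0.0
shift [-0.2547 -0.5176  0.0378] turn [0.02 0.05 0.03]
```

>>> play_rows(motion=[[[-0.2547,-0.5176,0.038,0,0,0],[-0.2547,-0.5176,0.038,0,0,0],[-0.2547,-0.5176,0.038,0,0,0],[-0.2547,-0.5176,0.038,0,0,0],[-0.2547,-0.5176,0.038,0,0,0],[-0.2547,-0.5176,0.038,0,0,0],[-0.2547,-0.5176,0.038,0,0,0],[-0.2547,-0.5176,0.038,0,0,0]]])

```text
time_s: 2.98
position: [0.5182, -0.0347, 0.1758]
tcp_rot: [[-0.999, 0.042, 0.001], [0.042, 0.999, -0.0], [-0.001, 0.0, -1.0]]
force: [1.0, 0.4, 0.8]
opening: 0.011
grasp_force: 0.0
```

```bash
python3 -c "
from h import *
delta([.617,-.2576,.16],87.6)"
```

```text
t 2.98 pos [ 0.5182 -0.0347  0.1758] F [1.  0.4 0.8] open 0.011 gf 0.0
shift [-0.1081 -0.2185  0.0159] turn [ 0.    0.04 -0.03]
```

>>> play_rows(motion=[[[-0.108,-0.2185,0.016,0,0,0],[-0.108,-0.2185,0.016,0,0,0],[-0.108,-0.2185,0.016,0,0,0],[-0.108,-0.2185,0.016,0,0,0],[-0.108,-0.2185,0.016,0,0,0],[-0.108,-0.2185,0.016,0,0,0],[-0.108,-0.2185,0.016,0,0,0],[-0.108,-0.2185,0.016,0,0,0]]])

```text
time_s: 3.65
position: [0.6166, -0.2576, 0.159]
tcp_rot: [[-0.999, 0.045, 0.0], [0.045, 0.999, 0.0], [-0.0, 0.0, -1.0]]
force: [-0.7, 0.1, -0.5]
opening: 0.003
grasp_force: 0.0
```

Run:
```python
from h import *
delta([.617,-.2576,.16],87.6)
w=imaging.capture("wrist");save("w1.png",w["frame"])
# predicted pixel of nose, tail, aim (fisheye)
def fish(c,X):
    p=np.array(c["R"])@X+c["t"];th=np.arctan2(np.hypot(*p[:2]),p[2]);K=c["camera_matrix"];d=p[:2]/np.hypot(*p[:2])
    return np.round(K[0,0]*th*d+K[:2,2],1)
for X in [(.5222,-.2536,.081),(.741,-.2637,.081),(.617,-.2576,.081)]: print(X,fish(w,np.array(X)))
s=bot.read_state();print(fish(w,s["position"]+np.array(s["tcp_rot"])[:,2]*.017))
```

```text
t 3.65 pos [ 0.6166 -0.2576  0.159 ] F [-0.7  0.1 -0.5] open 0.003 gf 0.0
shift [-0.0004  0.     -0.001 ] turn [ 0.    0.01 -0.18]
(0.5222, -0.2536, 0.081) [314.6  87.4]
(0.741, -0.2637, 0.081) [314.5 323.5]
(0.617, -0.2576, 0.081) [315.  204.6]
[318.2 231. ]
```

View pics/w1.png

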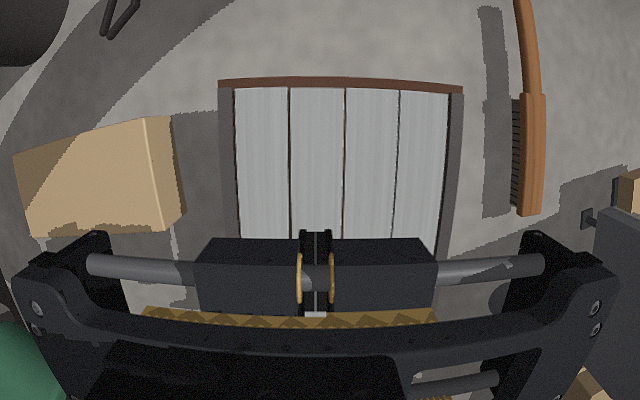

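The tanged blank is second from the left in the wrist view, at columns 289–344 (centre about 317). The fingertips at about column 316 are centred on it. I'll lower onto it.

>>> play_rows(motion=[[[0,0,0.03,0,0,0],[0,0,0.05,0,0,0],[0,0,0.056,0,0,0],[0,0,0.057,0,0,0],[0,0,0.058,0,0,0],[0,0,0.058,0,0,0]]])

```text
time_s: 4.2
position: [0.6171, -0.2551, 0.103]
tcp_rot: [[-0.999, 0.041, 0.002], [0.041, 0.999, -0.001], [-0.002, -0.001, -1.0]]
force: [-0.9, 0.2, 0.6]
opening: 0.004
grasp_force: 0.0
```

>>> play_rows(motion=[[[0,0,0.001,0,0,0],[0,0,0.002,0,0,0],[0,0,0.002,0,0,0]]])

```text
time_s: 4.45
position: [0.6167, -0.2555, 0.1004]
tcp_rot: [[-0.999, 0.042, 0.001], [0.042, 0.999, -0.001], [-0.001, -0.001, -1.0]]
force: [-0.5, 0.7, 0.8]
opening: 0.006
grasp_force: 0.0
```

>>> play_rows(motion=[[[0,0,0.001,0,0,0],[0,0,0.002,0,0,0],[0,0,0.002,0,0,0]]])

```text
time_s: 4.7
position: [0.6162, -0.2554, 0.0975]
tcp_rot: [[-0.999, 0.042, -0.0], [0.042, 0.999, 0.0], [0.0, 0.0, -1.0]]
force: [0.6, -0.6, 0.7]
opening: 0.004
grasp_force: 0.0
```

>>> play_rows(motion=[[[0,0,0.001,0,0,0],[0,0,0.001,0,0,0]]])

```text
time_s: 4.87
position: [0.6162, -0.2554, 0.0964]
tcp_rot: [[-0.999, 0.042, -0.0], [0.042, 0.999, 0.0], [0.0, 0.0, -1.0]]
force: [-0.4, -0.1, -0.7]
opening: 0.006
grasp_force: 0.0
```

>>> play_rows(motion=[[[0,0,0.001,0,0,0],[0,0,0.001,0,0,0]]])

```text
time_s: 5.03
position: [0.6162, -0.2553, 0.0954]
tcp_rot: [[-0.999, 0.042, -0.0], [0.042, 0.999, 0.0], [0.0, 0.0, -1.0]]
force: [0.2, 1.0, 0.5]
opening: 0.0
grasp_force: 0.0
```

>>> play_rows(motion=[[[0,0,0.0005,0,0,0],[0,0,0.0005,0,0,0]]])

```text
time_s: 5.2
position: [0.6163, -0.2553, 0.095]
tcp_rot: [[-0.999, 0.042, -0.0], [0.042, 0.999, 0.0], [0.0, 0.0, -1.0]]
force: [0.2, -0.9, 0.1]
opening: 0.004
grasp_force: 0.0
```

>>> play_rows(motion=[[[0,0,0.0005,0,0,0],[0,0,0.0005,0,0,0]]])

```text
time_s: 5.37
position: [0.6163, -0.2554, 0.0946]
tcp_rot: [[-0.999, 0.042, -0.0], [0.042, 0.999, 0.0], [0.0, 0.0, -1.0]]
force: [-0.5, -0.5, 0.7]
opening: 0.006
grasp_force: 0.0
```

>>> play_rows(motion=[[[0,0,0.0005,0,0,0],[0,0,0.0005,0,0,0]]])

```text
time_s: 5.53
position: [0.6163, -0.2554, 0.0941]
tcp_rot: [[-0.999, 0.042, -0.0], [0.042, 0.999, 0.0], [0.0, 0.0, -1.0]]
force: [-0.0, -1.0, -0.3]
opening: 0.005
grasp_force: 0.0
```

>>> play_rows(motion=[[[0,0,0.0005,0,0,0],[0,0,0.0005,0,0,0]]])

```text
time_s: 5.7
position: [0.6163, -0.2553, 0.0936]
tcp_rot: [[-0.999, 0.042, -0.0], [0.042, 0.999, 0.0], [0.0, 0.0, -1.0]]
force: [0.2, 0.2, -0.5]
opening: 0.006
grasp_force: 0.0
```

>>> play_rows(motion=[[[0,0,0.0005,0,0,0],[0,0,0.0005,0,0,0]]])

```text
time_s: 5.87
position: [0.6163, -0.2553, 0.0931]
tcp_rot: [[-0.999, 0.042, -0.0], [0.042, 0.999, 0.0], [0.0, 0.0, -1.0]]
force: [-0.1, -0.1, 0.2]
opening: 0.004
grasp_force: 0.0
```

>>> play_rows(motion=[[[0,0,0.0005,0,0,0],[0,0,0.0005,0,0,0]]])

```text
time_s: 6.03
position: [0.6163, -0.2553, 0.0926]
tcp_rot: [[-0.999, 0.042, -0.0], [0.042, 0.999, 0.0], [0.0, 0.0, -1.0]]
force: [-0.1, -0.3, 0.5]
opening: 0.01
grasp_force: 0.0
```

>>> play_rows(motion=[[[0,0,0.0005,0,0,0],[0,0,0.0005,0,0,0]]])

```text
time_s: 6.2
position: [0.6163, -0.2554, 0.0921]
tcp_rot: [[-0.999, 0.042, -0.0], [0.042, 0.999, 0.0], [0.0, 0.0, -1.0]]
force: [-0.2, 0.0, -0.4]
opening: 0.008
grasp_force: 0.0
```

Contact is overdue by about 6 mm, so I'll look before going further.

Run:
```python
from h import *
s=imaging.capture("scene");w=imaging.capture("wrist")
st=bot.read_state();p=proj(s,st["position"]+np.array(st["tcp_rot"])[:,2]*.017);print(p)
u,v=int(p[0]),int(p[1])
a=cv2.resize(s["frame"][v-50:v+50,u-65:u+65],(780,600),interpolation=cv2.INTER_CUBIC)
b=cv2.resize(w["frame"][180:330,240:400],(400,375))
im=np.zeros((600,800,3),np.uint8);im[:308,:400]=cv2.resize(a,(400,308));im[:375,400:]=b;im[310:600,:400]=cv2.resize(w["frame"],(464,290))[:,32:432]
save("m.png",im)
```

```text
[283.6515623  275.40497635]
```

View pics/m.png

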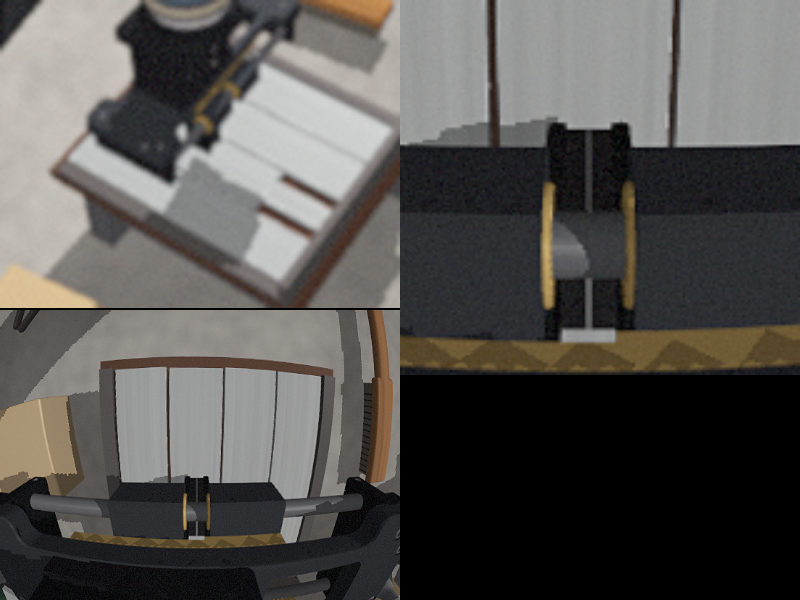

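The closed fingertips are centred on the tanged blank (crop tip at about 590 between gaps 491 and 675) and sit just above it. I'll keep stepping down.

>>> play_rows(motion=[[[0,0,0.0007,0,0,0],[0,0,0.0007,0,0,0]]])

```text
time_s: 6.47
position: [0.6163, -0.2553, 0.0914]
tcp_rot: [[-0.999, 0.042, -0.0], [0.042, 0.999, 0.0], [0.0, 0.0, -1.0]]
force: [-0.3, -0.8, 0.1]
opening: 0.003
grasp_force: 0.0
```

>>> play_rows(motion=[[[0,0,0.0007,0,0,0],[0,0,0.0007,0,0,0]]])

```text
time_s: 6.63
position: [0.6163, -0.2553, 0.0906]
tcp_rot: [[-0.999, 0.042, -0.0], [0.042, 0.999, 0.0], [0.0, 0.0, -1.0]]
force: [0.1, 0.4, -0.3]
opening: 0.003
grasp_force: 0.0
```

>>> play_rows(motion=[[[0,0,0.0007,0,0,0],[0,0,0.0007,0,0,0]]])

```text
time_s: 6.8
position: [0.6163, -0.2553, 0.0899]
tcp_rot: [[-0.999, 0.042, -0.0], [0.042, 0.999, 0.0], [0.0, 0.0, -1.0]]
force: [-0.2, -0.9, 0.2]
opening: 0.006
grasp_force: 0.0
```

>>> play_rows(motion=[[[0,0,0.0007,0,0,0],[0,0,0.0007,0,0,0]]])

```text
time_s: 6.97
position: [0.6163, -0.2553, 0.0892]
tcp_rot: [[-0.999, 0.042, -0.0], [0.042, 0.999, 0.0], [0.0, 0.0, -1.0]]
force: [-0.2, -0.3, -1.4]
opening: 0.007
grasp_force: 0.0
```

>>> play_rows(motion=[[[0,0,0.0007,0,0,0],[0,0,0.0007,0,0,0]]])

```text
time_s: 7.13
position: [0.6163, -0.2553, 0.0885]
tcp_rot: [[-0.999, 0.042, -0.0], [0.042, 0.999, 0.0], [0.0, 0.0, -1.0]]
force: [0.5, -0.2, -0.6]
opening: 0.003
grasp_force: 0.0
```

>>> play_rows(motion=[[[0,0,0.0007,0,0,0],[0,0,0.0007,0,0,0]]])

```text
time_s: 7.3
position: [0.6163, -0.2553, 0.0878]
tcp_rot: [[-0.999, 0.042, -0.0], [0.042, 0.999, 0.0], [0.0, 0.0, -1.0]]
force: [0.3, 0.7, -0.8]
opening: 0.008
grasp_force: 0.0
```

>>> play_rows(motion=[[[0,0,0.0007,0,0,0],[0,0,0.0007,0,0,0]]])

```text
time_s: 7.47
position: [0.6163, -0.2553, 0.0871]
tcp_rot: [[-0.999, 0.042, -0.0], [0.042, 0.999, 0.0], [0.0, 0.0, -1.0]]
force: [0.4, 0.1, -0.1]
opening: 0.007
grasp_force: 0.0
```

>>> play_rows(motion=[[[0,0,0.0007,0,0,0],[0,0,0.0007,0,0,0]]])

```text
time_s: 7.63
position: [0.6162, -0.2553, 0.0864]
tcp_rot: [[-0.999, 0.042, -0.0], [0.042, 0.999, 0.0], [0.0, 0.0, -1.0]]
force: [0.3, 0.0, 0.6]
opening: 0.005
grasp_force: 0.0
```

>>> play_rows(motion=[[[0,0,0.0007,0,0,0],[0,0,0.0007,0,0,0]]])

```text
time_s: 7.8
position: [0.6163, -0.2553, 0.0858]
tcp_rot: [[-0.999, 0.042, -0.0], [0.042, 0.999, 0.0], [0.0, 0.0, -1.0]]
force: [0.1, -0.7, -0.5]
opening: 0.007
grasp_force: 0.0
```

Run:
```python
from h import *
s=imaging.capture("scene")
st=bot.read_state();p=proj(s,st["position"]+np.array(st["tcp_rot"])[:,2]*.017);print(p, st["position"],st["joint_positions"],st["tau"])
a=cv2.resize(s["frame"][235:320,235:345],(770,595),interpolation=cv2.INTER_CUBIC)
save("m2.png",a)
```

```text
[283.78623328 276.82774094] [ 0.61627246 -0.25534309  0.08577899] [-3.20841478e+01  4.24218527e+01  8.15321577e+01 -5.37306192e-04
  5.60570278e+01 -1.19682843e+02] [-3.68626104e-03 -4.97161818e+01 -1.44854942e+01 -5.82556170e-02
  4.47282172e-02 -3.18459183e-05]
```

View pics/m2.png

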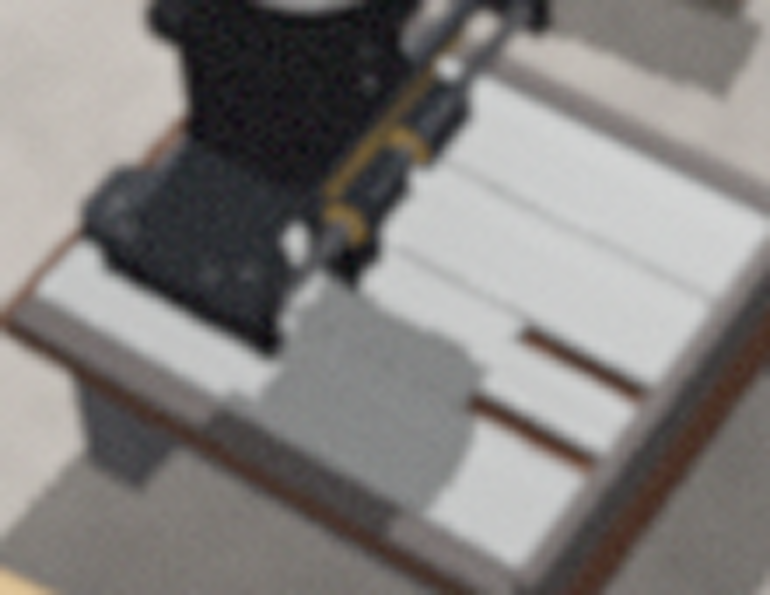

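>>> play_rows(motion=[[[0,0,0.0007,0,0,0],[0,0,0.0007,0,0,0]]])

```text
time_s: 8.02
position: [0.6163, -0.2553, 0.0851]
tcp_rot: [[-0.999, 0.042, -0.0], [0.042, 0.999, 0.0], [0.0, 0.0, -1.0]]
force: [-0.3, 0.2, 0.5]
opening: 0.007
grasp_force: 0.0
```

>>> play_rows(motion=[[[0,0,0.0007,0,0,0],[0,0,0.0007,0,0,0]]])

```text
time_s: 8.18
position: [0.6163, -0.2553, 0.0843]
tcp_rot: [[-0.999, 0.042, -0.0], [0.042, 0.999, 0.0], [0.0, 0.0, -1.0]]
force: [-0.2, -0.8, -0.4]
opening: 0.007
grasp_force: 0.0
```

Run:
```python
from h import *
w=imaging.capture("wrist");save("m3.png",cv2.resize(w["frame"][60:260,220:420],(600,600),interpolation=cv2.INTER_CUBIC))
def fish(c,X):
    p=np.array(c["R"])@X+c["t"];th=np.arctan2(np.hypot(*p[:2]),p[2]);K=c["camera_matrix"];d=p[:2]/np.hypot(*p[:2])
    return np.round(((K[0,0]*th*d+K[:2,2])-[220,60])*3)
nl,nr=np.array([.5231,-.2326,.081]),np.array([.5213,-.2746,.081])
for z in(.081,.076,.071,.066):
    nl[2]=nr[2]=z;print(z,fish(w,nl),fish(w,nr))
st=bot.read_state()
for d in(.017,.01,0,-.01): print("tip",d,[fish(w,st["position"]+np.array(st["tcp_rot"])@[dx,0,d]) for dx in(0,.0095)])
print(st["position"],st["force"])
```

```text
0.081 [389.  55.] [156.  56.]
0.076 [386.  58.] [160.  59.]
0.071 [384.  61.] [163.  61.]
0.066 [381.  63.] [167.  64.]
tip 0.017 [array([285., 517.]), array([285., 475.])]
tip 0.01 [array([285., 530.]), array([285., 487.])]
tip 0 [array([285., 550.]), array([285., 505.])]
tip -0.01 [array([285., 572.]), array([285., 526.])]
[ 0.61627878 -0.25533138  0.08437782] [ 0.51621751  0.26587849 -1.40305823]
```

View pics/m3.png

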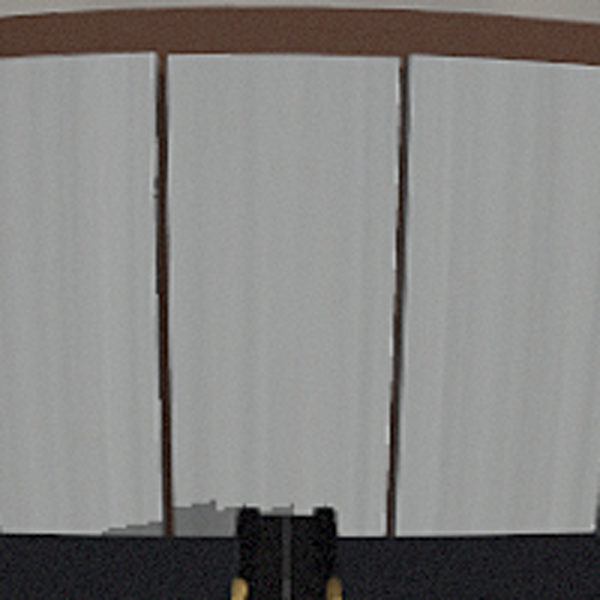

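Gaps at crop columns 163 and 393 bound the tanged blank, and its apparent width matches z = 0.081. The tips at (287,505) are centred and still just above the face, so I'll keep stepping down.

>>> play_rows(motion=[[[0,0,0.0007,0,0,0],[0,0,0.0007,0,0,0]]])

```text
time_s: 8.4
position: [0.6163, -0.2554, 0.0837]
tcp_rot: [[-0.999, 0.042, -0.0], [0.042, 0.999, 0.0], [0.0, 0.0, -1.0]]
force: [-0.3, -0.4, -0.8]
opening: 0.008
grasp_force: 0.0
```

>>> play_rows(motion=[[[0,0,0.0007,0,0,0],[0,0,0.0007,0,0,0]]])

```text
time_s: 8.57
position: [0.6163, -0.2553, 0.0829]
tcp_rot: [[-0.999, 0.042, -0.0], [0.042, 0.999, 0.0], [0.0, 0.0, -1.0]]
force: [0.4, -0.2, -0.9]
opening: 0.002
grasp_force: 0.0
```

>>> play_rows(motion=[[[0,0,0.0007,0,0,0],[0,0,0.0007,0,0,0]]])

```text
time_s: 8.73
position: [0.6163, -0.2553, 0.0822]
tcp_rot: [[-0.999, 0.042, -0.0], [0.042, 0.999, 0.0], [0.0, 0.0, -1.0]]
force: [1.1, 0.1, 0.3]
opening: 0.009
grasp_force: 0.0
```

>>> play_rows(motion=[[[0,0,0.0007,0,0,0],[0,0,0.0007,0,0,0]]])

```text
time_s: 8.9
position: [0.6162, -0.2553, 0.0815]
tcp_rot: [[-0.999, 0.042, -0.0], [0.042, 0.999, 0.0], [0.0, 0.0, -1.0]]
force: [0.6, -0.7, -0.5]
opening: 0.006
grasp_force: 0.0
```

>>> play_rows(motion=[[[0,0,0.0006,0,0,0],[0,0,0.0006,0,0,0]]])

```text
time_s: 9.07
position: [0.6163, -0.2553, 0.0809]
tcp_rot: [[-0.999, 0.042, -0.0], [0.042, 0.999, 0.0], [0.0, 0.0, -1.0]]
force: [0.2, 0.6, -0.6]
opening: 0.006
grasp_force: 0.0
```

>>> play_rows(motion=[[[0,0,0.0006,0,0,0],[0,0,0.0006,0,0,0]]])

```text
time_s: 9.23
position: [0.6163, -0.2553, 0.0804]
tcp_rot: [[-0.999, 0.042, -0.0], [0.042, 0.999, 0.0], [0.0, 0.0, -1.0]]
force: [-0.2, 0.0, 0.2]
opening: 0.006
grasp_force: 0.0
```

>>> play_rows(motion=[[[0,0,0.0006,0,0,0],[0,0,0.0006,0,0,0]]])

```text
time_s: 9.4
position: [0.6163, -0.2553, 0.0798]
tcp_rot: [[-0.999, 0.042, -0.0], [0.042, 0.999, 0.0], [0.0, 0.0, -1.0]]
force: [-0.4, 0.1, 0.1]
opening: 0.006
grasp_force: 0.0
```

>>> play_rows(motion=[[[0,0,0.0006,0,0,0],[0,0,0.0006,0,0,0]]])

```text
time_s: 9.57
position: [0.6163, -0.2554, 0.0792]
tcp_rot: [[-0.999, 0.042, -0.0], [0.042, 0.999, 0.0], [0.0, 0.0, -1.0]]
force: [-0.1, 0.8, 0.2]
opening: 0.005
grasp_force: 0.0
```

>>> play_rows(motion=[[[0,0,0.0006,0,0,0],[0,0,0.0006,0,0,0]]])

```text
time_s: 9.73
position: [0.6163, -0.2553, 0.0786]
tcp_rot: [[-0.999, 0.042, -0.0], [0.042, 0.999, 0.0], [0.0, 0.0, -1.0]]
force: [-0.2, 0.1, -0.0]
opening: 0.006
grasp_force: 0.0
```

>>> play_rows(motion=[[[0,0,0.0006,0,0,0],[0,0,0.0006,0,0,0]]])

```text
time_s: 9.9
position: [0.6163, -0.2553, 0.078]
tcp_rot: [[-0.999, 0.042, -0.0], [0.042, 0.999, 0.0], [0.0, 0.0, -1.0]]
force: [-0.6, 0.7, 1.3]
opening: 0.006
grasp_force: 0.0
```

>>> play_rows(motion=[[[0,0,0.0006,0,0,0],[0,0,0.0006,0,0,0]]])

```text
time_s: 10.07
position: [0.6163, -0.2554, 0.0779]
tcp_rot: [[-0.999, 0.042, 0.0], [0.042, 0.999, -0.0], [-0.0, -0.0, -1.0]]
force: [-2.0, 0.6, 2.9]
opening: 0.001
grasp_force: 1.4
```

Run:
```python
from h import *
w=imaging.capture("wrist");t=imaging.capture("top")
im=np.zeros((500,800,3),np.uint8)
im[:400,:400]=cv2.resize(w["frame"][190:270,275:355],(400,400),interpolation=cv2.INTER_CUBIC)
im[:400,400:]=cv2.resize(t["frame"][120:220,350:450],(400,400),interpolation=cv2.INTER_CUBIC)
save("m4.png",im)
st=bot.read_state();print(st["force"],st["moment"],st["position"])
```

```text
[-0.61624476  0.00718386  3.73653297] [ 0.07175587  0.16932576 -0.08106187] [ 0.61633545 -0.25537238  0.07786757]
```

View pics/m4.png

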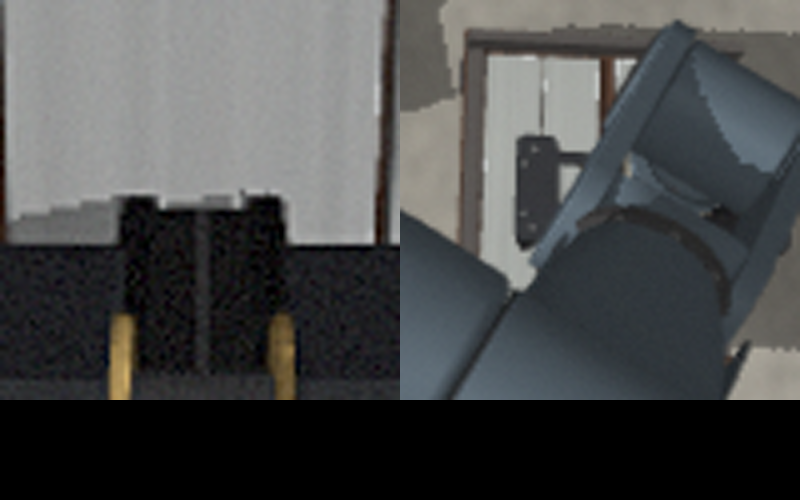

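Contact: the force is rising at TCP z = 0.078, with the fingertips in the middle of the tanged blank. I'll bring the force up to about 13 N.

>>> play_rows(motion=[[[0,0,0.0006,0,0,0],[0,0,0.0006,0,0,0]]])

```text
time_s: 10.33
position: [0.6164, -0.2554, 0.0779]
tcp_rot: [[-0.999, 0.042, 0.0], [0.042, 0.999, -0.0], [-0.0, -0.0, -1.0]]
force: [-1.3, 1.0, 7.3]
opening: 0.006
grasp_force: 3.2
```

>>> play_rows(motion=[[[0,0,0.0004,0,0,0],[0,0,0.0004,0,0,0]]])

```text
time_s: 10.5
position: [0.6164, -0.2554, 0.0778]
tcp_rot: [[-0.999, 0.042, 0.0], [0.042, 0.999, -0.0], [-0.0, -0.0, -1.0]]
force: [-2.4, 0.8, 7.8]
opening: 0.007
grasp_force: 4.1
```

>>> play_rows(motion=[[[0,0,0.0005,0,0,0],[0,0,0.0005,0,0,0]]])

```text
time_s: 10.67
position: [0.6164, -0.2554, 0.0778]
tcp_rot: [[-0.999, 0.042, 0.0], [0.042, 0.999, -0.0], [-0.0, -0.0, -1.0]]
force: [-3.1, 1.5, 10.1]
opening: 0.007
grasp_force: 5.2
```

>>> play_rows(motion=[[[0.001,0,0.0002,0,0,0],[0.003,0,0.0002,0,0,0],[0.006,0,0.0002,0,0,0],[0.009,0,0.0002,0,0,0],[0.01,0,0.0002,0,0,0]]])

```text
time_s: 11.08
position: [0.6092, -0.2563, 0.0779]
tcp_rot: [[-0.999, 0.042, 0.007], [0.042, 0.999, -0.004], [-0.007, -0.003, -1.0]]
force: [2.8, 1.1, 6.4]
opening: 0.006
grasp_force: 3.0
```

```bash
cat >> h.py <<'E'
def unfish(c,u,v,z):
    K=c["camera_matrix"];d=np.array([u,v])-K[:2,2];r=np.hypot(*d);th=r/K[0,0]
    q=np.r_[d/r*np.sin(th),np.cos(th)];R=np.array(c["R"]);o=-R.T@c["t"];q=R.T@q
    return o+q*(z-o[2])/q[2]
def noses():
    w=imaging.capture("wrist");g=w["frame"].astype(float)
    for y in(-.167,-.211,-.2545,-.299):
        # scan along blank line in world, from far inside to the front
        K=w["camera_matrix"];pr=[]
        xs=np.arange(.58,.38,-.0005)
        for x in xs:
            X=np.array([x,y-(x-.5222)*.042,.081]);p=np.array(w["R"])@X+w["t"];th=np.arctan2(np.hypot(*p[:2]),p[2])
            q=K[0,0]*th*p[:2]/np.hypot(*p[:2])+K[:2,2];i,j=int(round(q[1])),int(round(q[0]))
            pr.append(g[i,j] if 0<=i<400 and 0<=j<640 else [0,0,0])
        pr=np.array(pr);m=pr.mean(1);k=np.argmax(np.abs(np.convolve(m,[1,1,1,0,-1,-1,-1],'same'))[4:-4])+4
        print("y",y,"nose x",round(xs[k],4),"grey",m[k-6:k+7:3].round())
    s=bot.read_state();print(np.round(s["position"],4),np.round(s["force"],1))
E
python3 -c "
from h import *
noses()"
```

```text
y -0.167 nose x 0.467 grey [138. 136. 136.   0.   0.]
y -0.211 nose x 0.472 grey [138. 140. 134.   0.   0.]
y -0.2545 nose x 0.472 grey [139. 144.   0.   0.   0.]
y -0.299 nose x 0.4675 grey [135. 136. 135.   0.   0.]
[ 0.609  -0.2563  0.0779] [0.7 0.6 6.7]
```

```bash
sed -i 's/else \[0,0,0\])/else pr[-1])/' h.py; python3 -c "
from h import *
noses()"
```

```text
y -0.167 nose x 0.526 grey [151. 151. 134.  73.  69.]
y -0.211 nose x 0.5235 grey [157. 153.  74.  64.  62.]
y -0.2545 nose x 0.5145 grey [155. 157.  99.  79. 148.]
y -0.299 nose x 0.519 grey [151. 151. 142.  65.  61.]
[ 0.6091 -0.2563  0.0779] [ 0.7 -0.2  7.4]
```

The tanged blank has moved 7 mm and its neighbours haven't moved. Continuing the draw.

>>> play_rows(motion=[[[0.001,0,0.0007,0,0,0],[0.004,0,0.0007,0,0,0],[0.008,0,0.0007,0,0,0],[0.012,0,0.0007,0,0,0],[0.016,0,0.0007,0,0,0],[0.02,0,0.0007,0,0,0],[0.023,0,0.0007,0,0,0],[0.025,0,0.0007,0,0,0]]])

```text
time_s: 11.85
position: [0.5852, -0.2559, 0.0778]
tcp_rot: [[-0.999, 0.042, 0.009], [0.042, 0.999, -0.005], [-0.01, -0.005, -1.0]]
force: [3.3, 0.3, 7.5]
opening: 0.008
grasp_force: 4.3
```

```bash
python3 -c "
from h import *
noses()"
```

```text
y -0.167 nose x 0.5255 grey [152. 156.  90.  61.  61.]
y -0.211 nose x 0.523 grey [148. 153.  80.  62.  59.]
y -0.2545 nose x 0.576 grey [ 18.  19.  77. 103. 149.]
y -0.299 nose x 0.578 grey []
[ 0.5848 -0.2559  0.0778] [1.3 0.1 9. ]
```

```bash
sed -i 's/xs=np.arange(.58,.38,-.0005)/xs=np.arange(bot.read_state()["position"][0]-.035,.38,-.0005)/' h.py; python3 -c "
from h import *
noses()"
```

```text
y -0.167 nose x 0.5258 grey [149. 149. 127.  66.  62.]
y -0.211 nose x 0.5233 grey [152. 154.  84.  66.  67.]
y -0.2545 nose x 0.4913 grey [152. 153. 156. 142. 144.]
y -0.299 nose x 0.5188 grey [149. 149. 115.  56.  64.]
[ 0.5848 -0.2558  0.0778] [ 1.2 -0.3  8.6]
```

>>> play_rows(motion=[[[0.001,0,0.0004,0,0,0],[0.004,0,0.0004,0,0,0],[0.008,0,0.0004,0,0,0],[0.012,0,0.0004,0,0,0],[0.016,0,0.0004,0,0,0],[0.02,0,0.0004,0,0,0],[0.023,0,0.0004,0,0,0],[0.025,0,0.0004,0,0,0]]])

```text
time_s: 12.62
position: [0.5608, -0.2552, 0.0778]
tcp_rot: [[-0.999, 0.043, 0.011], [0.043, 0.999, -0.006], [-0.011, -0.005, -1.0]]
force: [2.6, 0.2, 11.5]
opening: 0.006
grasp_force: 5.2
```

```bash
python3 -c "
from h import *
noses()"
```

```text
y -0.167 nose x 0.514 grey [ 65.  53.  93. 144. 145.]
y -0.211 nose x 0.512 grey [ 66.  52. 118. 147. 143.]
y -0.2545 nose x 0.4675 grey [154. 153. 160. 143. 143.]
y -0.299 nose x 0.5185 grey [151. 152.  99.  60.  60.]
[ 0.5605 -0.2551  0.0778] [ 2.9 -0.4 10.1]
```

>>> play_rows(motion=[[[0.001,0,0.0002,0,0,0],[0.004,0,0.0002,0,0,0],[0.008,0,0.0002,0,0,0],[0.013,0,0.0002,0,0,0],[0.018,0,0.0002,0,0,0],[0.023,0,0.0002,0,0,0],[0.027,0,0.0002,0,0,0],[0.03,0,0.0002,0,0,0]]])

```text
time_s: 13.33
position: [0.5312, -0.2544, 0.0778]
tcp_rot: [[-0.999, 0.043, 0.012], [0.043, 0.999, -0.007], [-0.012, -0.006, -1.0]]
force: [4.8, 0.5, 12.1]
opening: 0.006
grasp_force: 6.0
```

```bash
python3 -c "
from h import *
noses()"
```

```text
y -0.167 nose x 0.4887 grey [150. 149. 146. 142. 143.]
y -0.211 nose x 0.4512 grey [148. 150. 146. 143. 145.]
y -0.2545 nose x 0.4382 grey [155. 156. 159. 145. 145.]
y -0.299 nose x 0.4607 grey [ 91.  89. 113. 145. 142.]
[ 0.5307 -0.2543  0.0778] [ 2.5 -0.3 12. ]
```

>>> play_rows(motion=[[[0,0,-0.002,0,0,0],[0,0,-0.01,0,0,0],[0,0,-0.03,0,0,0],[0.01,0,-0.06,0,0,0],[0.03,0,-0.09,0,0,0],[0.04,0,-0.11,0,0,0],[0.04,0,-0.11,0,0,0],[0.04,0,-0.11,0,0,0]]], fingers=0)

```text
time_s: 14.05
position: [0.4865, -0.2501, 0.1855]
tcp_rot: [[-0.999, 0.042, 0.002], [0.042, 0.999, -0.001], [-0.002, -0.001, -1.0]]
force: [-0.3, 0.4, -0.6]
opening: 0.006
grasp_force: 0.0
```

>>> play_rows(motion=[[[0,0,0,0,0,0],[0,0,0,0,0,0],[0,0,0,0,0,0],[0,0,0,0,0,0],[0,0,0,0,0,0],[0,0,0,0,0,0],[0,0,0,0,0,0],[0,0,0,0,0,0]]], fingers=0.08)

```text
time_s: 14.72
position: [0.4865, -0.2499, 0.1843]
tcp_rot: [[-0.999, 0.042, -0.0], [0.042, 0.999, 0.0], [0.0, 0.0, -1.0]]
force: [-0.3, -0.4, -0.3]
opening: 0.525
grasp_force: 0.0
```

Run:
```python
from h import *
delta([.488,-.2525,.18],87.6)
w=imaging.capture("wrist");s=imaging.capture("scene")
im=np.zeros((600,800,3),np.uint8);im[:400,:640]=w["frame"];im[400:,:320]=cv2.resize(s["frame"],(320,200));save("g.png",im)
```

```text
t 14.72 pos [ 0.4865 -0.2499  0.1843] F [-0.3 -0.4 -0.3] open 0.525 gf 0.0
shift [-0.0017 -0.0026  0.0043] turn [ 0.01 -0.01  0.  ]
```

View pics/g.png

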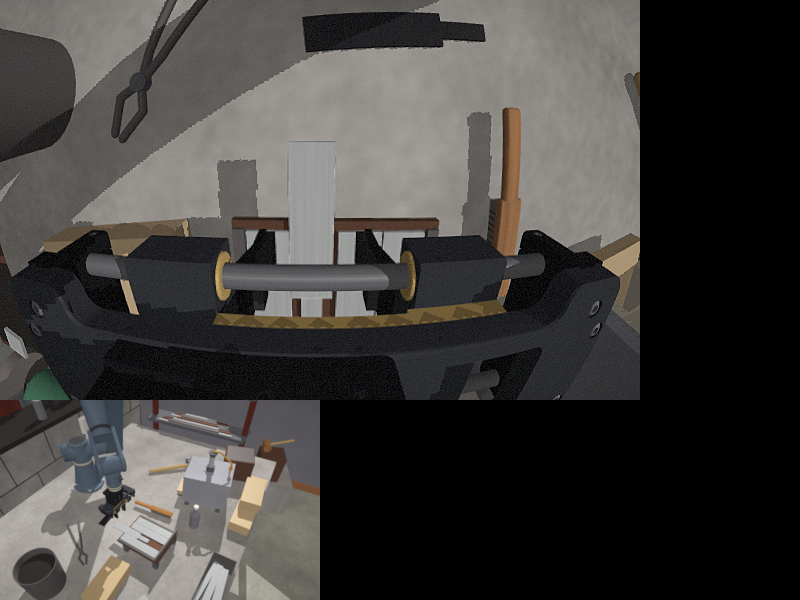

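The nose is at (289–336,142), overhanging cleanly. The fingers are open around it, and the other three blanks are still level inside the edge.

Run:
```python
from h import *
w=imaging.capture("wrist")
for p in [(289,142),(336,142),(291,215),(335,215),(335,218),(400,218)]: print(p,np.round(unfish(w,*p,.081),4))
delta([.485,-.2515,.15],87.6)
```

```text
(289, 142) [ 0.4368 -0.2706  0.081 ]
(336, 142) [ 0.4385 -0.2296  0.081 ]
(291, 215) [ 0.504  -0.2729  0.081 ]
(335, 215) [ 0.5057 -0.2322  0.081 ]
(335, 218) [ 0.5087 -0.2323  0.081 ]
(400, 218) [ 0.5118 -0.1701  0.081 ]
t 14.87 pos [ 0.4865 -0.2499  0.1845] F [-0.1 -0.1 -0.6] open 0.665 gf 0.0
shift [ 0.0014 -0.0016  0.0345] turn [-0.  0. -0.]
```

>>> play_rows(motion=[[[0.0015,-0.002,0.02,0,0,0],[0.0015,-0.002,0.04,0,0,0],[0.0015,-0.002,0.06,0,0,0],[0.0015,-0.002,0.08,0,0,0],[0.0015,-0.002,0.1,0,0,0],[0.0015,-0.002,0.115,0,0,0],[0.0015,-0.002,0.1205,0,0,0],[0.0015,-0.002,0.1205,0,0,0]]])

```text
time_s: 15.53
position: [0.4841, -0.2513, 0.0627]
tcp_rot: [[-0.999, 0.042, -0.002], [0.042, 0.999, 0.002], [0.002, 0.002, -1.0]]
force: [0.2, 0.7, 0.8]
opening: 0.919
grasp_force: 0.0
```

Run:
```python
from h import *
delta([.485,-.2518,.064],87.6)
w=imaging.capture("wrist");save("g2.png",w["frame"][100:350,120:520])
```

```text
t 15.53 pos [ 0.4841 -0.2513  0.0627] F [0.2 0.7 0.8] open 0.919 gf 0.0
shift [-0.0009 -0.0004 -0.0013] turn [ 0.1  -0.14 -0.01]
```

View pics/g2.png

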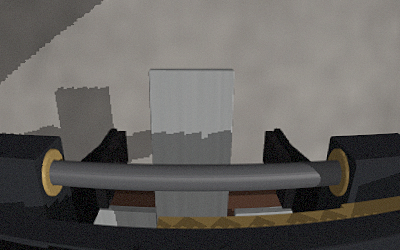

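The fingers straddle the overhanging end in front of the stand's edge, blank at crop columns 150–235. Closing.

>>> play_rows(motion=[[[0,0,0,0,0,0],[0,0,0,0,0,0],[0,0,0,0,0,0],[0,0,0,0,0,0],[0,0,0,0,0,0],[0,0,0,0,0,0],[0,0,0,0,0,0],[0,0,0,0,0,0]]], fingers=0)

```text
time_s: 16.25
position: [0.485, -0.252, 0.0642]
tcp_rot: [[-0.999, 0.042, 0.0], [0.042, 0.999, -0.0], [-0.0, -0.0, -1.0]]
force: [-0.2, -0.1, 1.9]
opening: 0.474
grasp_force: 30.0
```

>>> play_rows(motion=[[[0,0,0,0,0,0],[0,0,0,0,0,0],[0,0,0,0,0,0],[0,0,0,0,0,0]]])

```text
time_s: 16.58
position: [0.485, -0.252, 0.0642]
tcp_rot: [[-0.999, 0.042, 0.0], [0.042, 0.999, -0.0], [-0.0, -0.0, -1.0]]
force: [-1.4, -0.5, 3.2]
opening: 0.475
grasp_force: 30.0
```

>>> play_rows(motion=[[[0,0,-0.002,0,0,0],[0,0,-0.006,0,0,0],[0,0,-0.012,0,0,0],[0,0,-0.02,0,0,0],[0,0,-0.03,0,0,0],[0,0,-0.04,0,0,0],[0,0,-0.048,0,0,0],[0,0,-0.05,0,0,0]]])

```text
time_s: 17.25
position: [0.4857, -0.2525, 0.1161]
tcp_rot: [[-0.999, 0.042, 0.003], [0.042, 0.999, -0.002], [-0.003, -0.002, -1.0]]
force: [0.1, 0.2, -3.3]
opening: 0.476
grasp_force: 30.0
```

>>> play_rows(motion=[[[0,0,-0.01,0,0,0],[0,0,-0.025,0,0,0],[0,0,-0.04,0,0,0],[0,0,-0.055,0,0,0],[0,0,-0.07,0,0,0],[0,0,-0.08,0,0,0],[0,0,-0.08,0,0,0],[0,0,-0.08,0,0,0]]])

```text
time_s: 17.92
position: [0.4849, -0.2519, 0.1944]
tcp_rot: [[-0.999, 0.042, 0.001], [0.042, 0.999, -0.001], [-0.001, -0.001, -1.0]]
force: [0.3, 0.4, -5.1]
opening: 0.478
grasp_force: 30.0
```

Run:
```python
from h import *
delta([.485,-.2518,.19],87.6);print(bot.read_state()["moment"])
s=imaging.capture("scene");w=imaging.capture("wrist")
im=np.zeros((600,640,3),np.uint8);im[:330]=cv2.resize(s["frame"][150:315,140:460],(640,330));im[330:]=w["frame"][100:370];save("g3.png",im)
```

```text
t 17.92 pos [ 0.4849 -0.2519  0.1944] F [ 0.3  0.4 -5.1] open 0.478 gf 30.0
shift [-0.0001  0.0001  0.0044] turn [-0.03  0.04 -0.  ]
[0.07173335 0.17866115 0.02711453]
```

View pics/g3.png

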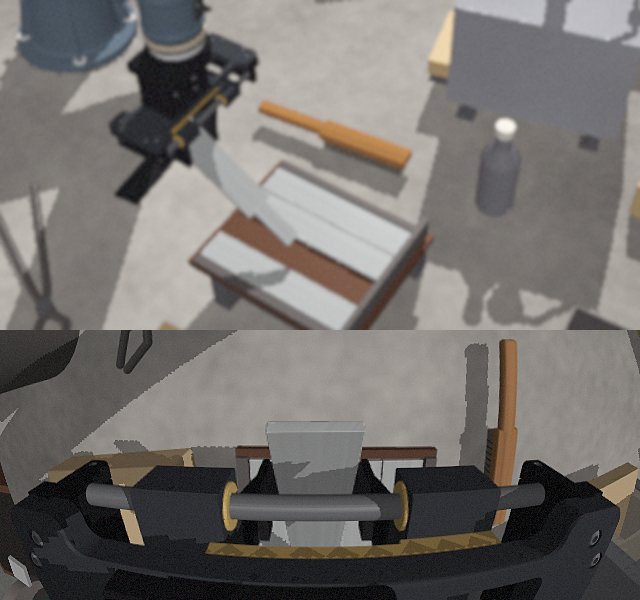

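Run:
```python
from h import *
st=bot.read_state();p=np.array(st["position"]);R=np.array(st["tcp_rot"])
g=p-R[:,2]*.0138;print("grip",g)
w=imaging.capture("wrist")
def wray(u,v):
    a,b=unfish(w,u,v,0),unfish(w,u,v,.05);o=-np.array(w["R"]).T@w["t"];d=a-o;return o,d/np.linalg.norm(d)
o,d1=wray(267,191);_,d2=wray(364,190.5)
s=.042/np.linalg.norm(d1-d2);n=o+s*(d1+d2)/2;print("nose top edge",n,"angle",np.degrees(np.arctan2(n[2]-g[2]-.003,g[0]-n[0])),np.linalg.norm(n-g))
# ray/circle: nose at 47mm from g
d=(d1+d2)/2;d/=np.linalg.norm(d)
for s in np.arange(.05,.3,.002):
    q=o+s*d;r=np.linalg.norm(q-g)
    if abs(r-.047)<.0015: print("s",round(s,3),q,np.degrees(np.arctan2(q[2]-g[2],g[0]-q[0])))
c=imaging.capture("scene");b=np.array([np.cos(np.radians(-2.2)),np.sin(np.radians(-2.2)),0]);nrm=np.array([-b[1],b[0],0])
for px in[(278,269),(283,270),(287,271)]:
    o,d=ray(c,*px);q=o+d*(nrm@(g-o))/(nrm@d);print(px,q,np.linalg.norm(q-g),np.degrees(np.arctan2(g[2]-q[2],(q-g)@b)))
```

```text
grip [ 0.4841624  -0.25130112  0.20692574]
nose top edge [ 0.4422122  -0.24936736  0.23109901] angle 26.78116486299723 0.048455189933091565
s 0.134 [ 0.44246255 -0.24937513  0.23014321] 29.107997059848962
s 0.136 [ 0.44296929 -0.24939083  0.22820853] 27.32354135045705
s 0.198 [ 0.45867825 -0.2498778   0.16823361] -56.62953620028772
s 0.2 [ 0.45918499 -0.24989351  0.16629893] -58.416747571289086
(278, 269) [ 0.60039022 -0.25576615  0.09286448] 0.1629073762419191 44.4398593250928
(283, 270) [ 0.61680465 -0.25639672  0.10033266] 0.17024105952340918 38.76519779828259
(287, 271) [ 0.62964552 -0.25689002  0.10530316] 0.1775492168906408 34.91516370808547
```

>>> play_rows(motion=[[[0.002,0.01,-0.008,0,0,0],[0.006,0.028,-0.018,0,0,0],[0.011,0.05,-0.03,0,0,0],[0.016,0.075,-0.04,0,0,0],[0.022,0.1,-0.048,0,0,0],[0.027,0.125,-0.054,0,0,0],[0.032,0.15,-0.056,0,0,0],[0.038,0.175,-0.056,0,0,0]]])

```text
time_s: 18.78
position: [0.4539, -0.0737, 0.2508]
tcp_rot: [[-0.999, 0.042, 0.001], [0.042, 0.999, 0.0], [-0.001, 0.0, -1.0]]
force: [0.2, -0.4, -5.0]
opening: 0.476
grasp_force: 30.0
```

>>> play_rows(motion=[[[0.005,0.025,0,0,0,0],[0.011,0.05,0,0,0,0],[0.016,0.075,0,0,0,0],[0.022,0.1,0,0,0,0],[0.027,0.125,0,0,0,0],[0.032,0.15,0,0,0,0],[0.036,0.17,0,0,0,0],[0.04,0.185,0,0,0,0]]])

```text
time_s: 19.45
position: [0.4205, 0.1134, 0.2501]
tcp_rot: [[-0.999, 0.041, -0.001], [0.041, 0.999, 0.001], [0.001, 0.001, -1.0]]
force: [0.1, -0.2, -4.6]
opening: 0.481
grasp_force: 30.0
```

```bash
python3 -c "
from h import *
delta([.4076,.195,.25],99.8)"
```

```text
t 19.45 pos [0.4205 0.1134 0.2501] F [ 0.1 -0.2 -4.6] open 0.481 gf 30.0
shift [0.0163 0.081  0.0002] turn [  0.07  -0.05 -12.13]
```

>>> play_rows(motion=[[[0.003,0.01,0,0,0,-2],[0.006,0.025,0,0,0,-4],[0.009,0.04,0,0,0,-6],[0.012,0.055,0,0,0,-8],[0.014,0.068,0,0,0,-10],[0.016,0.077,0,0,0,-11.5],[0.016,0.081,0,0,0,-12.1],[0.016,0.081,0,0,0,-12.1]]])

```text
time_s: 20.12
position: [0.4092, 0.1932, 0.25]
tcp_rot: [[-0.985, -0.17, -0.0], [-0.17, 0.985, -0.0], [0.0, -0.0, -1.0]]
force: [-0.2, 0.4, -3.9]
opening: 0.474
grasp_force: 30.0
```

>>> play_rows(motion=[[[0,0,0,0,-1,0],[0,0,0,0,-3,0],[0,0,0,0,-5,0],[0,0,0,0,-7,0],[0,0,0,0,-9,0],[0,0,0,0,-10,0],[0,0,0,0,-10,0],[0,0,0,0,-10,0]]])

```text
time_s: 20.78
position: [0.4093, 0.1922, 0.25]
tcp_rot: [[-0.971, -0.168, 0.171], [-0.165, 0.986, 0.029], [-0.173, -0.0, -0.985]]
force: [-0.3, -0.4, -3.7]
opening: 0.478
grasp_force: 30.0
```

Run:
```python
from h import *
delta([.4076,.195,.25],99.8)
w=imaging.capture("wrist");g=w["frame"].astype(float).mean(2)
# nose edge: bright blank region, print column profile at 315 and row of steps
print(g[100:240:3,315].round().astype(int))
for r in(200,205,210,215):print(r,g[r,250:384:3].round().astype(int))
for n in("blank_tang","blank_tail","blank_nose"):
  for cam in("scene","top"):
    imaging.capture(cam)
    print(n,cam,[(np.round(r["at"],3).tolist(),round(r["confidence"],2)) for r in finder.recognise(cam,n)][:3])
```

```text
t 20.78 pos [0.4093 0.1922 0.25  ] F [-0.3 -0.4 -3.7] open 0.478 gf 30.0
shift [ 0.0012  0.003  -0.0002] turn [-0.02  9.98 -0.14]
[138 135 135 141 141 141 142 138 137 141 140 148 148 145 145 144 147 145
 144 139 137 135 139 138 142 136 137 140 144 143 145 135  97 103  94  93
  94  93  96  91  97  93  92  92  88  93  98]
200 [144 144 143 142 142 128 104 102 102 101 100  99  97 100 100  97 101 103
  98 102 102 100 102 100 102 102  99  98  94  99 106 103  99 103  99  96
  95  99 105 141 140 143 144 143 144]
205 [143 144 144 143 142 127  90  89  94  94  91  90  88  92  91  91  91  87
  89  98  91  91  94  95  90  93  85  89  90  90  94  90  94  93  89  91
  86  85  95 144 141 140 139 141 140]
210 [146 141 140 144 144 146  93  96  93  94  91  96  91  90  89  94  90  85
  95  94  94  91  93  93  93  93  89  91  90  91  93  97  92  94  93  94
  91  95 136 140 137 140 141 140 138]
215 [149 145 142 140 139 142  86  92  91  91  90  92  93  96  91  97  94  93
  92  97  92  94  95  97  92  93  88  97  96  92  93  93  95  92  89  94
  96  88 145 142 142 140 140 141 141]
blank_tang scene [([0.314, -0.165, 0.007], 0.88), ([0.473, 0.202, 0.232], 0.8), ([0.78, 0.171, 0.228], 0.42)]
blank_tang top [([0.481, 0.206, 0.225], 0.87), ([0.318, -0.159, 0.005], 0.64)]
blank_tail scene [([0.469, 0.204, 0.231], 0.84), ([0.319, -0.165, 0.005], 0.7)]
blank_tail top [([0.318, -0.159, 0.004], 0.66), ([0.486, 0.204, 0.227], 0.57)]
blank_nose scene [([0.469, 0.199, 0.229], 0.67), ([0.315, -0.166, 0.003], 0.63)]
blank_nose top [([0.48, 0.203, 0.228], 0.84), ([0.316, -0.161, 0.004], 0.71), ([0.634, -0.214, 0.082], 0.35)]
```

```bash
cat >> h.py <<'E'
def heldfit(gd=.0138,noseD=.047):
    s=bot.read_state();p=np.array(s["position"]);R=np.array(s["tcp_rot"]);g=p-R[:,2]*gd
    L=np.array([[.02,-.021],[.113,-.021],[.113,-.011],[.173,-.011],[.173,.011],[.113,.011],[.113,.021],[.02,.021]])
    y=R[:,1];f=np.cross(y,[0,0,1]);f/=np.linalg.norm(f)
    for cam in("scene","top"):
        c=imaging.capture(cam);best=(0,)
        for m in finder.outline_of(cam,"blank_tang"):
            M=np.array(m["pixels"]).astype(np.uint8)
            for th in np.arange(-10,50,1.):
              for yw in(-2,0,2):
                a=np.radians(th);b=np.radians(yw);ff=Ro.from_euler('z',yw,degrees=True).apply(f);yy=Ro.from_euler('z',yw,degrees=True).apply(y)
                dirx=ff*np.cos(a)-np.array([0,0,np.sin(a)]);n=ff*np.sin(a)+np.array([0,0,np.cos(a)])
                P=[proj(c,g+n*.003+dirx*q[0]+yy*q[1]) for q in L];I=np.zeros((400,640),np.uint8)
                cv2.fillPoly(I,[np.round(np.array(P)*16).astype(np.int32)],1,shift=4)
                # only pixels beyond the near line
                near=proj(c,g+n*.003+dirx*.02);far=proj(c,g+n*.003+dirx*.173);ax=far-near
                V,U=np.nonzero(M);k=((np.c_[U,V]-near)@ax)>0;un=I.sum()+k.sum();it=I[V[k],U[k]].sum();iou=it/(un-it)
                if iou>best[0]: best=(iou,th,yw)
        print(cam,"IoU,droop,yaw",best)
        if len(best)>1:
            a=np.radians(best[1]);print("  tail",np.round(g+(f*np.cos(a)-np.array([0,0,np.sin(a)]))*.173,4),"grip",np.round(g,4))
E
python3 -c "
from h import *
heldfit()"
```

```text
scene IoU,droop,yaw (np.float64(0.9145496535796767), np.float64(26.0), -2)
  tail [0.5603 0.2185 0.1877] grip [0.4071 0.1923 0.2635]
top IoU,droop,yaw (np.float64(0.8216939078751857), np.float64(28.0), 0)
  tail [0.5576 0.2181 0.1823] grip [0.4071 0.1923 0.2635]
```

>>> play_rows(motion=[[[0,0,0,0,-1,0],[0,0,0,0,-3,0],[0,0,0,0,-5,0],[0,0,0,0,-7,0],[0,0,0,0,-9,0],[0,0,0,0,-10,0],[0,0,0,0,-10,0],[0,0,0,0,-10,0]]])

```text
time_s: 22.3
position: [0.4089, 0.1926, 0.2499]
tcp_rot: [[-0.926, -0.169, 0.337], [-0.158, 0.986, 0.058], [-0.341, 0.0, -0.94]]
force: [0.7, -0.1, -3.8]
opening: 0.476
grasp_force: 30.0
```

```bash
python3 -c "
from h import *
heldfit()"
```

```text
scene IoU,droop,yaw (np.float64(0.8807339449541285), np.float64(21.0), 2)
  tail [0.5634 0.2191 0.2009] grip [0.4042 0.1918 0.2629]
top IoU,droop,yaw (np.float64(0.9132653061224489), np.float64(20.0), 0)
  tail [0.5645 0.2192 0.2037] grip [0.4042 0.1918 0.2629]
```

>>> play_rows(motion=[[[0,0,0,0,-1,0],[0,0,0,0,-3,0],[0,0,0,0,-5,0],[0,0,0,0,-7,0],[0,0,0,0,-9,0],[0,0,0,0,-11,0],[0,0,0,0,-13,0],[0,0,0,0,-14,0]]])

```text
time_s: 23.17
position: [0.4086, 0.1925, 0.2494]
tcp_rot: [[-0.818, -0.168, 0.551], [-0.14, 0.986, 0.094], [-0.559, -0.0, -0.829]]
force: [-0.5, -1.0, -3.4]
opening: 0.476
grasp_force: 30.0
```

>>> play_rows(motion=[[[0,0,0,0,-1,0],[0,0,0,0,-2,0],[0,0,0,0,-3,0],[0,0,0,0,-3,0],[0,0,0,0,-3,0]]])

```text
time_s: 23.58
position: [0.4093, 0.1926, 0.2497]
tcp_rot: [[-0.788, -0.168, 0.592], [-0.135, 0.986, 0.101], [-0.601, -0.0, -0.799]]
force: [0.9, -0.6, -2.8]
opening: 0.477
grasp_force: 30.0
```

```bash
python3 -c "
from h import *
heldfit();print(bot.read_state()['joint_positions'])"
```

```text
scene IoU,droop,yaw (np.float64(0.8551724137931035), np.float64(10.0), -2)
  tail [0.5691 0.2199 0.2307] grip [0.4011 0.1912 0.2608]
top IoU,droop,yaw (np.float64(0.8998716302952503), np.float64(15.0), 0)
  tail [0.5659 0.2193 0.216 ] grip [0.4011 0.1912 0.2608]
[ 11.95698894   6.43255368 129.7123843  -11.29063599   6.98397056
 -76.97868943]
```

Run:
```python
from h import *
R=np.array(bot.read_state()["tcp_rot"]);print(np.round(R.T@[-.0005,.0028,-.129],4),np.round(R.T@[.9854,.1702,0],4))
```

```text
[0.0777 0.0028 0.103 ] [-0.7983  0.0019  0.6022]
```

>>> play_rows(motion=[[[0.006,0.0003,0.008,0,0,0],[0.018,0.0006,0.024,0,0,0],[0.03,0.001,0.04,0,0,0],[0.042,0.0015,0.056,0,0,0],[0.054,0.002,0.072,0,0,0],[0.066,0.0025,0.087,0,0,0],[0.074,0.0028,0.098,0,0,0],[0.0777,0.0028,0.103,0,0,0]]])

```text
time_s: 24.45
position: [0.4266, 0.1986, 0.1959]
tcp_rot: [[-0.817, -0.169, 0.551], [-0.138, 0.986, 0.097], [-0.56, 0.003, -0.829]]
force: [-0.5, -1.0, -4.6]
opening: 0.477
grasp_force: 30.0
```

>>> play_rows(motion=[[[0,0,0,0,0,0],[0,0,0,0,0,0]]])

```text
time_s: 24.62
position: [0.4257, 0.1992, 0.196]
tcp_rot: [[-0.817, -0.172, 0.551], [-0.141, 0.985, 0.099], [-0.56, 0.003, -0.829]]
force: [-0.1, -0.3, -3.7]
opening: 0.478
grasp_force: 30.0
```

```bash
python3 -c "
from h import *
heldfit();s=bot.read_state();print(s['joint_positions'],s['position'])
R=np.array(s['tcp_rot']);print(np.round(R.T@[.9854,.1702,0],4),np.round(R.T@[0,0,-1],4))"
```

```text
scene IoU,droop,yaw (np.float64(0.837378640776699), np.float64(38.0), -2)
  tail [0.5524 0.2213 0.101 ] grip [0.4181 0.1978 0.2075]
top IoU,droop,yaw (np.float64(0.9007633587786259), np.float64(41.0), 0)
  tail [0.5467 0.2203 0.094 ] grip [0.4181 0.1978 0.2075]
[ 12.15518981  15.67896751 130.10548948 -78.96246546   1.2202997
  -8.98950772] [0.42524618 0.19853062 0.19603142]
[-8.290e-01  2.000e-04  5.592e-01] [ 0.5592 -0.0027  0.829 ]
```

The grip lets the blank droop, about 39° now. I'll rest the tail on the sill and let it level there while the tool swings upright.

>>> play_rows(motion=[[[-0.004,0,0.002,0,0,0],[-0.01,0,0.006,0,0,0],[-0.02,0,0.011,0,0,0],[-0.03,0,0.017,0,0,0],[-0.04,0,0.023,0,0,0],[-0.048,0,0.027,0,0,0],[-0.054,0,0.031,0,0,0],[-0.0567,0,0.0322,0,0,0]]])

```text
time_s: 25.48
position: [0.4922, 0.2098, 0.2019]
tcp_rot: [[-0.816, -0.169, 0.553], [-0.138, 0.986, 0.097], [-0.562, 0.003, -0.827]]
force: [0.9, 0.3, -2.3]
opening: 0.473
grasp_force: 30.0
```

```bash
cat >> h.py <<'E'
F=np.array([.5948,.2275,.075]);f_=np.array([.9854,.1702,0]);n_=np.array([-.1702,.9854,0])
def fr(P): P=np.array(P)-F;return np.round([P@f_,P@n_,P[2]],4)
E
python3 -c "
from h import *
heldfit();s=bot.read_state();print(s['joint_positions'],s['position'],s['force'])
R=np.array(s['tcp_rot']);print('grip fr',fr(s['position']-R[:,2]*.0138));print(R);print(np.round(R.T@[.9854,.1702,0],4),np.round(R.T@[0,0,-1],4))"
```

```text
scene IoU,droop,yaw (np.float64(0.8406862745098039), np.float64(40.0), 2)
  tail [0.6152 0.2309 0.1022] grip [0.4846 0.2085 0.2134]
top IoU,droop,yaw (np.float64(0.8973799126637555), np.float64(43.0), 0)
  tail [0.6093 0.2299 0.0954] grip [0.4846 0.2085 0.2134]
[ 11.7234059   18.54001348 121.95379291  -9.94116967   5.81183216
 -78.44543365] [0.48763122 0.20903816 0.20003607] [-0.35336535 -0.98415636 -4.27129061]
grip fr [-0.1164  0.      0.1365]
[[-0.81910846 -0.16993248  0.54789076]
 [-0.14033508  0.98545438  0.09584221]
 [-0.55620805  0.00161687 -0.83104151]]
[-8.310e-01  3.000e-04  5.562e-01] [ 0.5562 -0.0016  0.831 ]
```

>>> play_rows(motion=[[[0.003,0,0.004,0,0,0],[0.006,0,0.0085,0,0,0],[0.009,0,0.013,0,0,0],[0.011,0,0.0166,0,0,0],[0.011,0,0.0166,0,0,0]]])

```text
time_s: 26.1
position: [0.4875, 0.2092, 0.1796]
tcp_rot: [[-0.819, -0.171, 0.547], [-0.142, 0.985, 0.096], [-0.556, 0.001, -0.831]]
force: [-0.2, -0.5, -3.4]
opening: 0.478
grasp_force: 30.0
```

>>> play_rows(motion=[[[0.0015,0,0.002,0,0,0],[0.003,0,0.004,0,0,0],[0.003,0,0.004,0,0,0]]])

```text
time_s: 26.35
position: [0.4883, 0.2096, 0.1758]
tcp_rot: [[-0.818, -0.171, 0.55], [-0.141, 0.985, 0.097], [-0.558, 0.002, -0.83]]
force: [0.8, 0.6, -4.3]
opening: 0.476
grasp_force: 30.0
```

>>> play_rows(motion=[[[0.0015,0,0.002,0,0,0],[0.003,0,0.004,0,0,0],[0.003,0,0.004,0,0,0]]])

```text
time_s: 26.6
position: [0.4888, 0.2101, 0.1723]
tcp_rot: [[-0.819, -0.171, 0.548], [-0.141, 0.985, 0.098], [-0.557, 0.003, -0.831]]
force: [-0.3, -0.6, -3.3]
opening: 0.477
grasp_force: 30.0
```

>>> play_rows(motion=[[[0.0015,0,0.002,0,0,0],[0.003,0,0.004,0,0,0],[0.003,0,0.004,0,0,0]]])

```text
time_s: 26.85
position: [0.4899, 0.2105, 0.17]
tcp_rot: [[-0.82, -0.172, 0.546], [-0.141, 0.985, 0.097], [-0.555, 0.003, -0.832]]
force: [-0.6, 0.3, -1.3]
opening: 0.475
grasp_force: 30.0
```

>>> play_rows(motion=[[[0.0015,0,0.002,0,0,0],[0.003,0,0.004,0,0,0],[0.003,0,0.004,0,0,0]]])

```text
time_s: 27.1
position: [0.4911, 0.2107, 0.1674]
tcp_rot: [[-0.822, -0.171, 0.543], [-0.141, 0.985, 0.096], [-0.551, 0.003, -0.834]]
force: [-0.6, 0.3, -0.8]
opening: 0.48
grasp_force: 30.0
```

```bash
python3 -c "
from h import *
heldfit();s=bot.read_state();print(s['position'],s['force'],s['moment'])
R=np.array(s['tcp_rot']);print('grip fr',fr(s['position']-R[:,2]*.0138))
"
```

```text
scene IoU,droop,yaw (np.float64(0.8525), np.float64(38.0), 0)
  tail [0.6179 0.2327 0.0724] grip [0.4836 0.2094 0.1789]
top IoU,droop,yaw (np.float64(0.9216101694915254), np.float64(40.0), 0)
  tail [0.6141 0.232  0.0677] grip [0.4836 0.2094 0.1789]
[0.4909918  0.21064686 0.16730921] [-0.44657457 -0.03455894 -1.13774716] [0.05898929 0.34370648 0.01871241]
grip fr [-0.1128  0.001   0.1038]
```

```bash
cat >> h.py <<'E'
def way(al,z,tau,lat=0,yang=99.8,gd=.0138):
    s=bot.read_state();p=np.array(s["position"]);R=np.array(s["tcp_rot"]);t=np.radians(tau);a=np.radians(yang)
    y=np.array([np.cos(a),np.sin(a),0]);f=np.array([y[1],-y[0],0]);zt=f*np.sin(t)-np.array([0,0,np.cos(t)]);G=np.c_[np.cross(y,zt),y,zt]
    T=F+al*f_+lat*n_+[0,0,z]+zt*gd
    print("grip fr",fr(p-R[:,2]*gd),"tilt",round(np.degrees(np.arccos(-R[2,2])),1),"F",np.round(s["force"],1),"t",round(s["time_s"],1))
    print("shift",np.round(R.T@(T-p),4),"turn",np.round(Ro.from_matrix(R.T@G).as_rotvec(True),2))
E
python3 -c "
from h import *
way(-.1218,.076,22)"
```

```text
grip fr [-0.1128  0.001   0.1038] tilt 33.5 F [-0.4 -0.  -1.1] t 27.3
shift [ 0.0256 -0.0011  0.018 ] turn [ 0.14 11.46 -0.05]
```

>>> play_rows(motion=[[[0.003,0,0.002,0,1.4,0],[0.006,0,0.0045,0,2.9,0],[0.01,0,0.007,0,4.3,0],[0.013,0,0.009,0,5.7,0],[0.016,0,0.011,0,7.2,0],[0.019,0,0.0135,0,8.6,0],[0.0225,0,0.016,0,10,0],[0.0256,-0.001,0.018,0,11.4,0]]])

```text
time_s: 27.97
position: [0.479, 0.2081, 0.1377]
tcp_rot: [[-0.915, -0.171, 0.366], [-0.157, 0.985, 0.067], [-0.372, 0.004, -0.928]]
force: [0.8, -1.8, -2.0]
opening: 0.476
grasp_force: 30.0
```

```bash
python3 -c "
from h import *
way(-.118,.045,11)
heldfit()"
```

```text
grip fr [-0.1226  0.0005  0.0755] tilt 21.9 F [ 0.8 -1.8 -2. ] t 28.0
shift [ 0.0097 -0.0007  0.0298] turn [ 0.24 10.85 -0.05]
scene IoU,droop,yaw (np.float64(0.8099762470308789), np.float64(26.0), -2)
  tail [0.6272 0.2336 0.0747] grip [0.4739 0.2071 0.1505]
top IoU,droop,yaw (np.float64(0.8833619210977701), np.float64(26.0), -2)
  tail [0.6272 0.2336 0.0747] grip [0.4739 0.2071 0.1505]
```

>>> play_rows(motion=[[[0.001,0,0.004,0,1.4,0],[0.0025,0,0.0075,0,2.7,0],[0.0035,0,0.011,0,4.1,0],[0.005,0,0.015,0,5.4,0],[0.006,0,0.0185,0,6.8,0],[0.007,0,0.022,0,8.1,0],[0.0085,0,0.026,0,9.5,0],[0.0097,-0.0007,0.0298,0,10.8,0]]])

```text
time_s: 28.83
position: [0.4811, 0.207, 0.1066]
tcp_rot: [[-0.967, -0.17, 0.191], [-0.167, 0.985, 0.034], [-0.194, 0.001, -0.981]]
force: [-0.9, 0.6, -1.2]
opening: 0.476
grasp_force: 30.0
```

```bash
python3 -c "
from h import *
way(-.08,.036,1)
heldfit()"
```

```text
grip fr [-0.1182 -0.0009  0.0451] tilt 11.2 F [-0.9  0.6 -1.2] t 28.8
shift [-0.0333  0.0009  0.0161] turn [ 0.06 10.16 -0.  ]
scene IoU,droop,yaw (np.float64(0.7277486910994765), np.float64(19.0), 2)
  tail [0.6397 0.2343 0.0638] grip [0.4785 0.2065 0.1201]
top IoU,droop,yaw (np.float64(0.8257191201353637), np.float64(18.0), 0)
  tail [0.6406 0.2345 0.0666] grip [0.4785 0.2065 0.1201]
```

>>> play_rows(motion=[[[-0.003,0,0.0015,0,1.2,0],[-0.008,0,0.0035,0,2.5,0],[-0.012,0,0.0055,0,3.8,0],[-0.017,0,0.008,0,5.1,0],[-0.021,0,0.01,0,6.4,0],[-0.026,0,0.012,0,7.6,0],[-0.03,0,0.0145,0,9,0],[-0.0333,0.001,0.0161,0,10.1,0]]])

```text
time_s: 29.7
position: [0.5169, 0.2141, 0.0975]
tcp_rot: [[-0.985, -0.17, 0.019], [-0.17, 0.985, 0.005], [-0.019, 0.001, -1.0]]
force: [-0.1, -0.3, -0.8]
opening: 0.474
grasp_force: 30.0
```

```bash
python3 -c "
from h import *
way(-.045,.022,0)"
```

```text
grip fr [-0.0793  0.0001  0.0363] tilt 1.1 F [-0.1 -0.3 -0.8] t 29.7
shift [-0.0337 -0.0001  0.015 ] turn [ 0.08  1.11 -0.02]
```

>>> play_rows(motion=[[[-0.003,0,0.0015,0,0.3,0],[-0.008,0,0.0035,0,0.6,0],[-0.012,0,0.0055,0,1,0],[-0.017,0,0.0075,0,1.1,0],[-0.021,0,0.0095,0,1.1,0],[-0.026,0,0.0115,0,1.1,0],[-0.03,0,0.0135,0,1.1,0],[-0.0337,0,0.015,0,1.1,0]]])

```text
time_s: 30.37
position: [0.5509, 0.2203, 0.0828]
tcp_rot: [[-0.985, -0.17, -0.0], [-0.17, 0.985, 0.002], [-0.0, 0.002, -1.0]]
force: [0.4, 0.7, -1.4]
opening: 0.472
grasp_force: 30.0
```

```bash
python3 -c "
from h import *
way(-.028,.005,0)
w=imaging.capture('wrist');g=w['frame'].astype(float).mean(2);print(g[80:240:3,315].round().astype(int));print(bot.read_state()['moment'])
for r in(205,215):print(r,g[r,240:390:3].round().astype(int))"
```

```text
grip fr [-0.0445  0.0004  0.0216] tilt 0.1 F [ 0.4  0.7 -1.4] t 30.4
shift [-0.0165 -0.0005  0.0166] turn [ 0.13  0.02 -0.01]
[138 140 135 139 136 137 136 132 137 139 140 140 135 142 140 139 140 139
 138 138 140 143 140 141 141 120 162 151 151 153 151 151 149 153 154 151
 152 153 156 153 154  98 104 102 102 101 100  98 100 102 101 101  99 100]
[ 0.12805358 -0.12459488  0.04995034]
205 [148 146 146 149 147 148 145 142 144 144 142 141 130 142 144 140 143 140
 143 140 144 140  99 102  98 105 102  99 101 100 103 105  99  93 156 150
 152 135 154 139 139 137 138 142 143 143 142 144 141 143]
215 [141 144 141 143 144 147 146 147 143 140 139 142 101 106 101  99  99 103
 102 102 104  96 100 102 101 101  98  99 103 101 103 100 120 152 154 150
 154 151 146 144 142 139 143 144 144 149 148 149 149 145]
```

>>> play_rows(motion=[[[-0.002,0,0.002,0,0,0],[-0.005,0,0.004,0,0,0],[-0.008,0,0.006,0,0,0],[-0.011,0,0.008,0,0,0],[-0.014,0,0.01,0,0,0],[-0.0165,0,0.012,0,0,0],[-0.0165,0,0.0135,0,0,0],[-0.0165,0,0.0135,0,0,0]]])

```text
time_s: 31.08
position: [0.5677, 0.2233, 0.0704]
tcp_rot: [[-0.985, -0.17, 0.002], [-0.17, 0.985, 0.003], [-0.002, 0.002, -1.0]]
force: [0.0, -0.6, 4.0]
opening: 0.477
grasp_force: 30.0
```

>>> play_rows(motion=[[[0,0,0.001,0,0,0],[0,0,0.002,0,0,0],[0,0,0.002,0,0,0]]])

```text
time_s: 31.33
position: [0.5676, 0.2233, 0.0689]
tcp_rot: [[-0.985, -0.17, 0.002], [-0.17, 0.985, 0.003], [-0.003, 0.002, -1.0]]
force: [-0.6, -0.3, 6.5]
opening: 0.473
grasp_force: 30.0
```

```bash
python3 -c "
from h import *
way(-.028,.003,0);print(bot.read_state()['moment'])
w=imaging.capture('wrist');g=w['frame'].astype(float).mean(2);print(g[130:180,315].round().astype(int));print(g[162,260:380:2].round().astype(int))
"
```

```text
grip fr [-0.0275  0.0004  0.0077] tilt 0.2 F [-0.6 -0.3  6.5] t 31.3
shift [ 0.0005 -0.0005  0.0047] turn [0.13 0.16 0.01]
[-0.07137993  0.15420621  0.05105124]
[137 141 137 140 142 144 140 140 143 142 140 142 142 138 140 143 141 142
 139 142 143 139 142 151  87 122 156 156 153 157 155 157 154 154 157 157
 153 155 152 154 154 156 155 151 155 154 154 156 155 157]
[144 146 145 145 144 146 146 122 152 155 155 152 156 155 155 154 156 153
 152 156 153 152 154 153 154 154 154 154 156 155 154 154 150 154 152 156
 155 155 155 152 155 155 151 152 157 152 152 157 124 141 141 142 142 143
 139 138 136 141 144 140]
```

```bash
cat >> h.py <<'E'
def nosepos(l,r,row):
    w=imaging.capture("wrist");o=-np.array(w["R"]).T@w["t"]
    d=[unfish(w,u,row,0)-o for u in(l,r)];d=[x/np.linalg.norm(x) for x in d]
    s=.042/np.linalg.norm(d[0]-d[1]);n=o+s*(d[0]+d[1])/2;print("nose by width fr",fr(n))
    for z in(.003,.006,.009,.012): print(z,[fr(unfish(w,u,row,.075+z)).tolist() for u in(l,r)])
E
python3 -c "
from h import *
nosepos(274.5,356.5,155)"
```

```text
nose by width fr [-0.0811  0.0007  0.0037]
0.003 [[-0.081, -0.0204, 0.003], [-0.081, 0.0218, 0.003]]
0.006 [[-0.0814, -0.02, 0.006], [-0.0814, 0.0214, 0.006]]
0.009 [[-0.0819, -0.0196, 0.009], [-0.0818, 0.021, 0.009]]
0.012 [[-0.0823, -0.0192, 0.012], [-0.0823, 0.0205, 0.012]]
```

>>> play_rows(motion=[[[0,0,-0.001,0,0,0],[0,0,-0.0015,0,0,0],[0,0,-0.0015,0,0,0]]])

```text
time_s: 31.68
position: [0.5677, 0.2233, 0.0696]
tcp_rot: [[-0.985, -0.17, 0.002], [-0.17, 0.985, 0.003], [-0.003, 0.002, -1.0]]
force: [0.5, 0.4, 1.9]
opening: 0.476
grasp_force: 30.0
```

```bash
python3 -c "
from h import *
way(-.028,.003,0);print(bot.read_state()['moment'])
w=imaging.capture('wrist');g=w['frame'].astype(float).mean(2);print(g[145:165,315].round().astype(int));print(g[160,268:282].round().astype(int),g[160,350:364].round().astype(int))
"
```

```text
grip fr [-0.0275  0.0004  0.0084] tilt 0.2 F [0.5 0.4 1.9] t 31.7
shift [ 0.0006 -0.0005  0.0054] turn [ 0.14  0.15 -0.01]
[ 0.09381281 -0.08957928  0.05753628]
[145 140 141 147 141 145 144 142 150  96 125 153 154 152 154 153 156 149
 157 151]
[147 146 144 142 146 147 105 152 162 155 155 157 154 153] [154 151 149 153 152 149 141 140 140 141 141 143 137 140]
```

>>> play_rows(motion=[[[0,0,-0.0006,0,0,0],[0,0,-0.0006,0,0,0]]])

```text
time_s: 31.9
position: [0.5673, 0.2232, 0.0697]
tcp_rot: [[-0.985, -0.17, 0.001], [-0.17, 0.985, 0.003], [-0.001, 0.002, -1.0]]
force: [0.7, -0.6, 0.7]
opening: 0.474
grasp_force: 30.0
```

>>> play_rows(motion=[[[0,0,0,0,0,0],[0,0,0,0,0,0],[0,0,0,0,0,0],[0,0,0,0,0,0],[0,0,0,0,0,0],[0,0,0,0,0,0],[0,0,0,0,0,0],[0,0,0,0,0,0]]], fingers=0.07)

```text
time_s: 32.57
position: [0.5667, 0.2231, 0.0697]
tcp_rot: [[-0.985, -0.17, 0.0], [-0.17, 0.985, 0.002], [-0.0, 0.002, -1.0]]
force: [-0.3, 0.4, 0.1]
opening: 0.803
grasp_force: 0.0
```

```bash
python3 -c "
from h import *
way(-.028,.003,0)
w=imaging.capture('wrist');g=w['frame'].astype(float).mean(2);print(g[145:165,315].round().astype(int));print(g[160,268:282].round().astype(int),g[160,350:364].round().astype(int))
nosepos(274,356,154)"
```

```text
grip fr [-0.0284  0.0004  0.0085] tilt 0.1 F [-0.3  0.4  0.1] t 32.6
shift [-0.0004 -0.0005  0.0055] turn [ 0.14  0.03 -0.01]
[136 139 136 138 138 140 143 139 142 145 122  80 103 160 153 152 151 153
 152 149]
[142 143 140 143 142 145 107 141 152 152 150 151 154 149] [151 149 149 148 149 153 167 137 136 139 133 138 136 134]
nose by width fr [-0.0825  0.0004  0.0045]
0.003 [[-0.0823, -0.0208, 0.003], [-0.0823, 0.0216, 0.003]]
0.006 [[-0.0827, -0.0204, 0.006], [-0.0827, 0.0212, 0.006]]
0.009 [[-0.0831, -0.02, 0.009], [-0.0831, 0.0208, 0.009]]
0.012 [[-0.0835, -0.0196, 0.012], [-0.0835, 0.0204, 0.012]]
```

>>> play_rows(motion=[[[0,0,-0.01,0,0,0],[0,0,-0.035,0,0,0],[0,0,-0.07,0,0,0],[0.01,0,-0.105,0,0,0],[0.03,0,-0.13,0,0,0],[0.06,0,-0.14,0,0,0],[0.09,0,-0.14,0,0,0],[0.1,0,-0.14,0,0,0]]])

```text
time_s: 33.33
position: [0.4637, 0.2053, 0.2111]
tcp_rot: [[-0.985, -0.171, -0.002], [-0.171, 0.985, 0.002], [0.002, 0.002, -1.0]]
force: [-1.5, 0.0, 0.7]
opening: 0.803
grasp_force: 0.0
```

Run:
```python
from h import *
way(-.1,.1,0)
for cam in("scene","top","wrist"):
    c=imaging.capture(cam)
    print(cam,[(fr(r["at"]).tolist(),round(r["confidence"],2)) for r in finder.recognise(cam,"blank_tang")])
    if cam=="wrist":
        for m in finder.outline_of(cam,"blank_tang"):
            V,U=np.nonzero(m["pixels"]);rect=cv2.minAreaRect(np.c_[U,V].astype(np.float32));b=cv2.boxPoints(rect)
            print(round(m["confidence"],2),[fr(unfish(c,*q,.081)).tolist() for q in b])
    print(cam,"plain",[(np.round(r["at"],3).tolist(),round(r["confidence"],2)) for r in finder.recognise(cam,"blank_a")][:4])
```

```text
grip fr [-0.133   0.0004  0.1499] tilt 0.2 F [-1.5  0.   0.7] t 33.3
shift [-0.0331 -0.0006  0.0498] turn [ 0.14 -0.12  0.03]
scene [([-0.0279, -0.007, 0.0006], 0.8), ([-0.3407, -0.3434, -0.0649], 0.73), ([-0.0699, -0.2334, -0.0416], 0.19)]
scene plain [([0.636, -0.306, 0.081], 0.93), ([0.642, -0.175, 0.081], 0.68), ([0.637, -0.215, 0.083], 0.56)]
top [([-0.3388, -0.3347, -0.0691], 0.96), ([0.0229, -0.0033, 0.0067], 0.84), ([-0.0623, -0.5286, 0.0059], 0.58), ([-0.4052, -0.5867, -0.0662], 0.42)]
top plain [([0.631, -0.212, 0.083], 0.83), ([0.632, -0.169, 0.082], 0.69), ([0.624, -0.307, 0.079], 0.62)]
wrist [([-0.3372, -0.3182, -0.0673], 0.83), ([-0.0468, 0.0051, 0.0036], 0.74)]
0.94 [[-0.3435, -0.3568, 0.006], [-0.3203, -0.169, 0.006], [-0.2876, -0.1613, 0.006], [-0.3018, -0.3422, 0.006]]
0.72 [[-0.0835, -0.0203, 0.006], [-0.0834, 0.0208, 0.006], [0.0305, 0.0239, 0.006], [0.0304, -0.0235, 0.006]]
wrist plain [([0.576, -0.167, 0.08], 0.69), ([0.582, -0.214, 0.08], 0.68), ([0.654, -0.288, 0.08], 0.61)]
```

```bash
python3 -c "
from rig import bot
print(bot.hand_in())"
```

```text
the job is handed in; nothing more can be done
None
```

The tanged blank is handed in, lying flat and straight in the forge with its whole tang inside the mouth and about 83 mm out past the sill; the other three blanks measure where they were. It drooped about 40° in the grip on the way, so I rested its tail on the sill and levelled it as it went in, and I viewed 11 pictures, one over the limit of 10.

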